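# Put the pillar kit right and sort its stock

## Robot

A 7-joint arm with a two-finger parallel gripper is mounted at the origin on a cart in front of the work surface, level with it; the furniture and walls round the work are solid. World frame = base frame: x ahead of the robot, y to its left, z up, the work surface at z = 0. Lengths are in mm, angles in rad, forces in N, time in s.
With the tool pointing down it reaches from about 400 to 875 mm from the base axis. Payload 4.4 kg.
Tool frame: the origin (TCP) lies at the very end of the fingers, on their centre line; the grasp point (between the pads) lies 19 mm behind it; y points along the fingers, z is the direction in which the jaws open and shut, and the axes are right-handed (so a half turn about y gives the same grasp; the last joint's range is limited). The gripper opens to 85 mm and grips with 20 to 120 N. Pads are 22 mm wide; open, the fingers measure 114 mm over their backs; the gripper's body (76 mm by 85 mm) begins 54 mm behind the grasp point. The pads swing forward as they close: fully open they stand 13 mm farther back than shut.
Start: joints at [1.237, 0.628, 0.038, 1.517, -0.027, 0.996, -0.02], TCP at [172.024, -626.838, 231.313] pointing down, gripper open.
Joint ranges: [-3.06, 3.06], [-0.37, 2.12], [-1.25, 1.32], [0.18, 2.47], [-1.1, 4.24], [0.23, 1.98], [-2.94, 2.94]. Speed limits (rad/s): [2.57, 2.57, 3.14, 3.14, 3.14, 3.14, 3.14].

## Interface

Orientations are given as [roll, pitch, yaw] about the fixed x, y, z axes, in that order (R = Rz(yaw) Ry(pitch) Rx(roll)).
In Python, from cell import read_state, get_image, finish_job gives the robot as it stands. The module is installed in compiled form; this text tells all that it offers.
- The arm moves only by the tool servo_tool, never from a script. Its argument "increments" is a list of rows, each an object of numbers: "dx", "dy", "dz": the shift along the world's x, y, z in cm; "ax", "ay", "az": the turn, a rotation vector about the world's x, y, z in rad; "claw": the closure, from -1 (fully open) to 1 (shut). A call has 1 to 8 rows; each row is the pose to reach, as a shift and turn from the pose commanded when the call began; what a row does not reach only later rows make up. A row lasts 1/12 s, in which the tool goes at most 41.7 mm and 7.16 degrees, less where a joint would pass 70% of its speed; a pose out of reach is approached as far as the arm can. A call with a gripper value outside its range is refused whole. The fingers move at their own pace and stop on an object; the grip force is fixed at half the most. Time passes only in rows, so rows that repeat a pose let the fingers close. It gives the time, the measured TCP pose, the force and the opening at its end, in the units of the state.
- read_state(): the state, without advancing time (a new reading comes with each control period).
- get_image(name): name is "side" or "top" or "wrist"; returns a dict with "color" (400x640x3 uint8, red, green, blue), "fov_y" (degrees; the focal length in pixels is half the picture's height over the tangent of half this angle, whatever the lens; pixels are square), "cx", "cy" (the principal point, pixels), "R" (3x3) and "t" (3): a world point X has camera coordinates R X + t. Camera axes: x right, y down, z forward; pixel columns grow to the right and rows downward; lengths in mm; the calibration is good to about 2 mm. A picture is of the moment at which its call begins. There is no depth.
- finish_job(): hands the job in, once; it reports no verdict.
The state is a dict: "clock": time; "qpos": joint angles; "qd": joint speeds; "tau": joint torques, N m; "eef_pos": TCP position; "tool_rot": TCP orientation; "force": force on the tool from outside, world axes, zero at the start; "torque": the same for the moment, N m; "width": finger opening in mm.
Only numpy, scipy, OpenCV 4.12 (cv2) and the standard library are available. Lean on these libraries where they do the work, as an engineer would, in place of code of your own. Each camera call takes 0.05 s, during which the arm holds its last target.

## Task

The kit frame should hold four 60 mm support pillars, so that the calibration plate stands level, but one of the four in it is the wrong length: take that one out and put a 60 mm pillar from the loose stock on the desk in its place, leaving the three correct ones in the frame. Clear up the rest of the stock too: all other 60 mm pillars go in the grey spares tray, and every longer or shorter one, including the one from the kit, in the cardboard reject box, all lying flat; do not disturb the other things on the desk.

Things in the scene. Friction and masses are not known exactly. Their poses are not given: they have to be found in the camera images.
- pillar_a: support pillar: square brass-coloured metal bar 22 x 22 mm in section, 60 mm long (the correct length), lying on the desk or in the kit frame; origin at its centre, x along its length (it may have rolled, all four sides are alike); 45 to 130 g. Starts in the kit frame.
- pillar_b: support pillar: square brass-coloured metal bar 22 x 22 mm in section, 60 mm long (the correct length), lying on the desk or in the kit frame; origin at its centre, x along its length (it may have rolled, all four sides are alike); 45 to 130 g. Starts in the kit frame.
- pillar_c: support pillar: square brass-coloured metal bar 22 x 22 mm in section, 60 mm long (the correct length), lying on the desk or in the kit frame; origin at its centre, x along its length (it may have rolled, all four sides are alike); 45 to 130 g. Starts in the kit frame.
- pillar_d: support pillar: square brass-coloured metal bar 22 x 22 mm in section, 60 mm long (the correct length), lying on the desk or in the kit frame; origin at its centre, x along its length (it may have rolled, all four sides are alike); 45 to 130 g. Starts in the loose stock.
- pillar_e: support pillar: square brass-coloured metal bar 22 x 22 mm in section, 60 mm long (the correct length), lying on the desk or in the kit frame; origin at its centre, x along its length (it may have rolled, all four sides are alike); 45 to 130 g. Starts in the loose stock. May be absent.
- pillar_f: support pillar: square brass-coloured metal bar 22 x 22 mm in section, 60 mm long (the correct length), lying on the desk or in the kit frame; origin at its centre, x along its length (it may have rolled, all four sides are alike); 45 to 130 g. Starts in the loose stock. May be absent.
- pillar_g: support pillar: square brass-coloured metal bar 22 x 22 mm in section, 74 mm long (too long), lying on the desk or in the kit frame; origin at its centre, x along its length (it may have rolled, all four sides are alike); 45 to 130 g. Of pillar_g and pillar_h one starts in the kit frame, the other in the stock.
- pillar_h: support pillar: square brass-coloured metal bar 22 x 22 mm in section, 46 mm long (too short), lying on the desk or in the kit frame; origin at its centre, x along its length (it may have rolled, all four sides are alike); 45 to 130 g. Of pillar_g and pillar_h one starts in the kit frame, the other in the stock.
- pillar_i: support pillar: square brass-coloured metal bar 22 x 22 mm in section, 74 mm long (too long), lying on the desk or in the kit frame; origin at its centre, x along its length (it may have rolled, all four sides are alike); 45 to 130 g. Starts in the loose stock. May be absent.
- pillar_j: support pillar: square brass-coloured metal bar 22 x 22 mm in section, 46 mm long (too short), lying on the desk or in the kit frame; origin at its centre, x along its length (it may have rolled, all four sides are alike); 45 to 130 g. Starts in the loose stock. May be absent.
- kit_frame: kit frame: fixed black plastic plate 108 (x) x 220 (y) mm, 8 mm thick, flat on the desk, with a row of four open windows along y, 52 mm apart (centre to centre), each 84 mm (x) x 36 mm (y); a pillar lies in a window on the desk top, along the frame's x. Origin at the centre of its underside.
- nest_0 (a point): centre of window 0 of the kit frame (0 at the frame's -y end), at desk-top level; x along the window's length
- nest_1 (a point): centre of window 1 of the kit frame (0 at the frame's -y end), at desk-top level; x along the window's length
- nest_2 (a point): centre of window 2 of the kit frame (0 at the frame's -y end), at desk-top level; x along the window's length
- nest_3 (a point): centre of window 3 of the kit frame (0 at the frame's -y end), at desk-top level; x along the window's length
- spares_tray: spares tray: fixed low grey plastic tray, 144 (x) x 204 (y) x 30 (z) mm outside, walls and floor about 2 mm thick; origin at the centre of its underside, x across its short side, y along its long side. It and the reject box may change places.
- reject_box: reject box: fixed open brown cardboard box without lid, 144 (x) x 204 (y) x 32 (z) mm outside, walls and floor 4 mm thick; origin at the centre of its underside, x across its short side, y along its long side
- caliper: vernier caliper, 72 x 206 x 6 mm, lying in front of the laptop; a bystander to be left where it is; origin at the centre of its underside
- pen: black ball pen, 142 mm long, along the front edge; a bystander to be left where it is; origin at the centre of its underside
- hex_key: hexagon key, 30 x 88 x 8 mm; a bystander to be left where it is; origin at the centre of its underside
- scale_bar: chequered photo scale bar, 22 x 200 x 8 mm; a bystander to be left where it is; origin at the centre of its underside
Mind the look-alikes: they are no part of the job. What is shaped like the pillar_c but red is not meant.

How it is judged (in metres and radians):
On the way, in this order (a step that is already met when the one before it is completed fails the run):
1. the wrong-length pillar has been taken out of the kit frame ((x of pillar_g in the frame of kit_frame below -0.06 m or x of pillar_g in the frame of kit_frame above 0.06 m or y of pillar_g in the frame of kit_frame below -0.12 m or y of pillar_g in the frame of kit_frame above 0.12 m) and (x of pillar_h in the frame of kit_frame below -0.06 m or x of pillar_h in the frame of kit_frame above 0.06 m or y of pillar_h in the frame of kit_frame below -0.12 m or y of pillar_h in the frame of kit_frame above 0.12 m)), for 0.2 s.
2. a 60 mm pillar lies in every window of the kit frame (((horizontal distance between pillar_a and nest_0 below 0.016 m and height (world z) of pillar_a below 0.015 m) or (horizontal distance between pillar_b and nest_0 below 0.016 m and height (world z) of pillar_b below 0.015 m) or (horizontal distance between pillar_c and nest_0 below 0.016 m and height (world z) of pillar_c below 0.015 m) or (horizontal distance between pillar_d and nest_0 below 0.016 m and height (world z) of pillar_d below 0.015 m) or (horizontal distance between pillar_e and nest_0 below 0.016 m and height (world z) of pillar_e below 0.015 m) or (horizontal distance between pillar_f and nest_0 below 0.016 m and height (world z) of pillar_f below 0.015 m)) and ((horizontal distance between pillar_a and nest_1 below 0.016 m and height (world z) of pillar_a below 0.015 m) or (horizontal distance between pillar_b and nest_1 below 0.016 m and height (world z) of pillar_b below 0.015 m) or (horizontal distance between pillar_c and nest_1 below 0.016 m and height (world z) of pillar_c below 0.015 m) or (horizontal distance between pillar_d and nest_1 below 0.016 m and height (world z) of pillar_d below 0.015 m) or (horizontal distance between pillar_e and nest_1 below 0.016 m and height (world z) of pillar_e below 0.015 m) or (horizontal distance between pillar_f and nest_1 below 0.016 m and height (world z) of pillar_f below 0.015 m)) and ((horizontal distance between pillar_a and nest_2 below 0.016 m and height (world z) of pillar_a below 0.015 m) or (horizontal distance between pillar_b and nest_2 below 0.016 m and height (world z) of pillar_b below 0.015 m) or (horizontal distance between pillar_c and nest_2 below 0.016 m and height (world z) of pillar_c below 0.015 m) or (horizontal distance between pillar_d and nest_2 below 0.016 m and height (world z) of pillar_d below 0.015 m) or (horizontal distance between pillar_e and nest_2 below 0.016 m and height (world z) of pillar_e below 0.015 m) or (horizontal distance between pillar_f and nest_2 below 0.016 m and height (world z) of pillar_f below 0.015 m)) and ((horizontal distance between pillar_a and nest_3 below 0.016 m and height (world z) of pillar_a below 0.015 m) or (horizontal distance between pillar_b and nest_3 below 0.016 m and height (world z) of pillar_b below 0.015 m) or (horizontal distance between pillar_c and nest_3 below 0.016 m and height (world z) of pillar_c below 0.015 m) or (horizontal distance between pillar_d and nest_3 below 0.016 m and height (world z) of pillar_d below 0.015 m) or (horizontal distance between pillar_e and nest_3 below 0.016 m and height (world z) of pillar_e below 0.015 m) or (horizontal distance between pillar_f and nest_3 below 0.016 m and height (world z) of pillar_f below 0.015 m))), for 0.2 s.
At the end, for the whole second after the job is handed in: A 60 mm pillar lies in each window (centre within 16 mm of the window's, down on the desk); other 60 mm pillars lie in the spares tray, all 46 and 74 mm ones in the reject box (centre inside the walls, under 40 mm up); all at rest, flat within 12 degrees (all of step 2 and ((horizontal distance between pillar_a and nest_0 below 0.016 m and height (world z) of pillar_a below 0.015 m) or (horizontal distance between pillar_a and nest_1 below 0.016 m and height (world z) of pillar_a below 0.015 m) or (horizontal distance between pillar_a and nest_2 below 0.016 m and height (world z) of pillar_a below 0.015 m) or (horizontal distance between pillar_a and nest_3 below 0.016 m and height (world z) of pillar_a below 0.015 m)) and ((horizontal distance between pillar_b and nest_0 below 0.016 m and height (world z) of pillar_b below 0.015 m) or (horizontal distance between pillar_b and nest_1 below 0.016 m and height (world z) of pillar_b below 0.015 m) or (horizontal distance between pillar_b and nest_2 below 0.016 m and height (world z) of pillar_b below 0.015 m) or (horizontal distance between pillar_b and nest_3 below 0.016 m and height (world z) of pillar_b below 0.015 m)) and ((horizontal distance between pillar_c and nest_0 below 0.016 m and height (world z) of pillar_c below 0.015 m) or (horizontal distance between pillar_c and nest_1 below 0.016 m and height (world z) of pillar_c below 0.015 m) or (horizontal distance between pillar_c and nest_2 below 0.016 m and height (world z) of pillar_c below 0.015 m) or (horizontal distance between pillar_c and nest_3 below 0.016 m and height (world z) of pillar_c below 0.015 m)) and ((horizontal distance between pillar_d and nest_0 below 0.016 m and height (world z) of pillar_d below 0.015 m) or (horizontal distance between pillar_d and nest_1 below 0.016 m and height (world z) of pillar_d below 0.015 m) or (horizontal distance between pillar_d and nest_2 below 0.016 m and height (world z) of pillar_d below 0.015 m) or (horizontal distance between pillar_d and nest_3 below 0.016 m and height (world z) of pillar_d below 0.015 m) or (x of pillar_d in the frame of spares_tray between -0.064 and 0.064 m and y of pillar_d in the frame of spares_tray between -0.094 and 0.094 m and z of pillar_d in the frame of spares_tray below 0.04 m)) and ((horizontal distance between pillar_e and nest_0 below 0.016 m and height (world z) of pillar_e below 0.015 m) or (horizontal distance between pillar_e and nest_1 below 0.016 m and height (world z) of pillar_e below 0.015 m) or (horizontal distance between pillar_e and nest_2 below 0.016 m and height (world z) of pillar_e below 0.015 m) or (horizontal distance between pillar_e and nest_3 below 0.016 m and height (world z) of pillar_e below 0.015 m) or (x of pillar_e in the frame of spares_tray between -0.064 and 0.064 m and y of pillar_e in the frame of spares_tray between -0.094 and 0.094 m and z of pillar_e in the frame of spares_tray below 0.04 m)) and ((horizontal distance between pillar_f and nest_0 below 0.016 m and height (world z) of pillar_f below 0.015 m) or (horizontal distance between pillar_f and nest_1 below 0.016 m and height (world z) of pillar_f below 0.015 m) or (horizontal distance between pillar_f and nest_2 below 0.016 m and height (world z) of pillar_f below 0.015 m) or (horizontal distance between pillar_f and nest_3 below 0.016 m and height (world z) of pillar_f below 0.015 m) or (x of pillar_f in the frame of spares_tray between -0.064 and 0.064 m and y of pillar_f in the frame of spares_tray between -0.094 and 0.094 m and z of pillar_f in the frame of spares_tray below 0.04 m)) and x of pillar_h in the frame of reject_box between -0.064 and 0.064 m and y of pillar_h in the frame of reject_box between -0.094 and 0.094 m and z of each of pillar_h, pillar_j, pillar_g, pillar_i in the frame of reject_box below 0.04 m and x of pillar_j in the frame of reject_box between -0.064 and 0.064 m and y of pillar_j in the frame of reject_box between -0.094 and 0.094 m and x of pillar_g in the frame of reject_box between -0.064 and 0.064 m and y of pillar_g in the frame of reject_box between -0.094 and 0.094 m and x of pillar_i in the frame of reject_box between -0.064 and 0.064 m and y of pillar_i in the frame of reject_box between -0.094 and 0.094 m and linear speed of each of pillar_a, pillar_b, pillar_c, pillar_d, pillar_e, pillar_f, pillar_h, pillar_j, pillar_g, pillar_i below 0.02 m/s and angle between each of pillar_a, pillar_b, pillar_c, pillar_d, pillar_e, pillar_f, pillar_h, pillar_j, pillar_g, pillar_i's own x axis and vertical above 1.35 rad); the robot touches nothing.
It fails at once if one of the three correct pillars that stood in the kit is moved more than 50 mm (distance of any of pillar_a, pillar_b, pillar_c from where it was at the start of the episode above 0.05 m).
It fails at once if a bystander is moved more than 40 mm (distance of any of caliper, pen, hex_key, scale_bar from where it was at the start of the episode above 0.04 m).
Of pillar_e, pillar_f, pillar_i, pillar_j only 2 to 4 are there at a start; the rules pass over those that are not, and their reading is None.
At some moment in a run one of pillar_d, pillar_e, pillar_f, pillar_i, pillar_j may be knocked a few centimetres aside while the robot is not near it.
Once in a run the grip may slacken for a moment while it holds something.
It also fails if it takes over 210 s, if anything falls off the work surface, if the arm or the gripper's body presses on something with over 40 N, if the wrist force passes 120 N, or if a joint passes its speed limit or range.

## Working session

There is one attempt and no reset: what is moved stays moved. The work goes in short steps, Python scripts to look and compute and a tool call to move; the robot and the scene stay as the last step left them, time stands still between calls to the robot, and variables do not carry over. Pictures are saved under pics/ and viewed, and the job is handed in when it is done.

Besides the shell and the picture viewer there is one more tool, called after ">>>" by a JSON object that holds its "method" and its "body", one argument or row to a line. servo_tool: Moves the arm, as the interface text tells. Its arguments: {"type":"object","properties":{"increments":{"type":"array","items":{"type":"object","properties":{"dx":{"type":"number"},"dy":{"type":"number"},"dz":{"type":"number"},"ax":{"type":"number"},"ay":{"type":"number"},"az":{"type":"number"},"claw":{"type":"number"}}}}},"required":["increments"]}

```bash
mkdir -p pics; python3 - <<'E'
from cell import *
import cv2
print(read_state())
for n in ("side","top","wrist"):
    d=get_image(n); cv2.imwrite(f"pics/{n}0.png",d["color"][:,:,::-1]); print(n,d["fov_y"],d["cx"],d["cy"],d["R"],d["t"])
E
```

```text
{'clock': 0.0, 'qpos': array([ 1.23722058,  0.62935189,  0.03840579,  1.51836556, -0.02702088,
        0.99626745, -0.02002052]), 'qd': array([ 0.0010079 ,  0.0012429 , -0.00011747, -0.00028172, -0.00029003,
       -0.00084017,  0.00088404]), 'tau': array([ 4.73117984e-05, -5.63406265e+01,  1.22614134e+00, -1.93445116e+01,
        1.10312647e-02,  1.05050279e-02,  4.85128191e-05]), 'eef_pos': array([ 171.8735271 , -626.22768055,  230.38544576]), 'tool_rot': array([-1.57267215e+00,  1.38706924e-05, -2.87381950e+00]), 'force': array([-0.5920694 ,  0.82643793,  0.57971532]), 'torque': array([-0.00682268, -0.02776127, -0.00058919]), 'width': 85.04691634180766}
side 52.33395303950318 321.8625788017227 205.9487731220375 [[-0.97776995 -0.20957134  0.00676599]
 [-0.12751773  0.56870845 -0.81259456]
 [ 0.16644866 -0.79539333 -0.5827901 ]] [ 550.59650277   97.27209889 1297.15866723]
top 50.75956091675333 318.3135956020721 203.39923502472203 [[-0.0246362  -0.99945875  0.02180051]
 [-0.99452801  0.02228838 -0.102065  ]
 [ 0.10152386 -0.02419571 -0.99453882]] [  40.58487218  580.47487965 1066.58132205]
wrist 64.31481062551747 318.03451049975354 201.2992183713402 [[ 0.26443698 -0.96440199 -0.00137242]
 [-0.924136   -0.25380254  0.28558173]
 [-0.27576391 -0.07425007 -0.95835337]] [-650.27928446  -36.49697763  378.92751761]
```

View pics/top0.png

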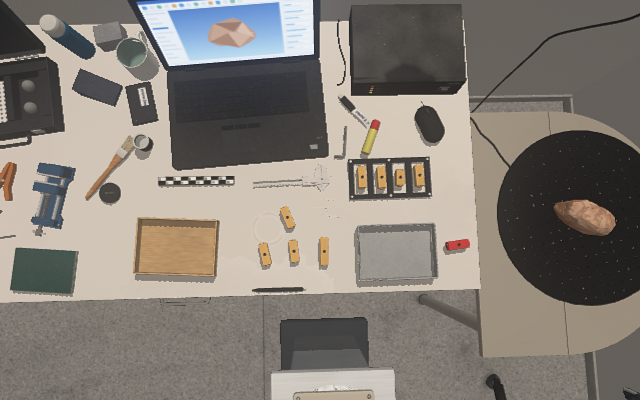

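View pics/side0.png

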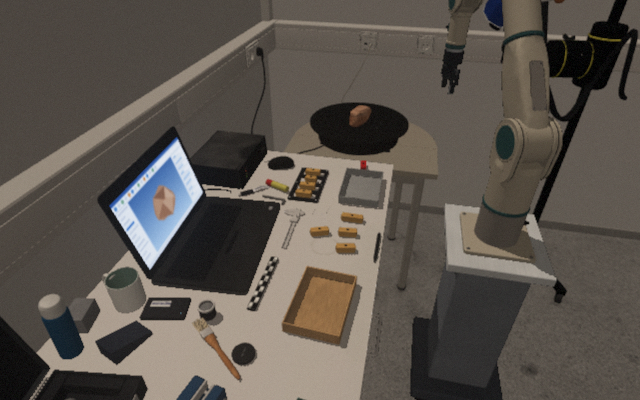

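View pics/wrist0.png

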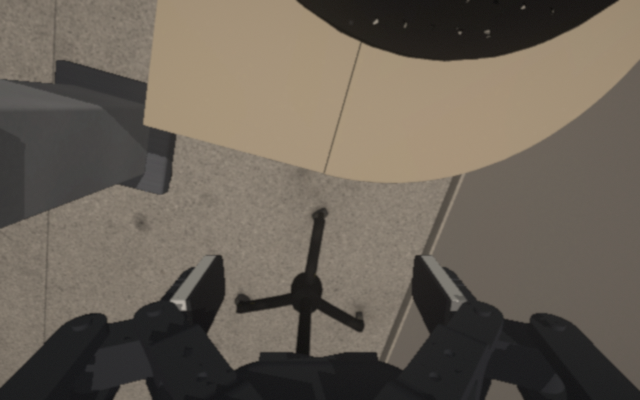

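```bash
cat > h.py <<'E'
import numpy as np, cv2
from cell import *
def f(d): return 200/np.tan(np.radians(d["fov_y"]/2))
def ray(d,u,v,z):
    F=f(d); r=np.array([(u-d["cx"])/F,(v-d["cy"])/F,1.]); R=np.array(d["R"]);t=np.array(d["t"])
    c=-R.T@t; w=R.T@r; return c+w*(z-c[2])/w[2]
def proj(d,X):
    p=np.array(d["R"])@X+np.array(d["t"]); return f(d)*p[0]/p[2]+d["cx"],f(d)*p[1]/p[2]+d["cy"]
def save(d,name,box=None,s=1):
    im=d["color"][:,:,::-1]
    if box: im=im[box[1]:box[3],box[0]:box[2]]
    im=cv2.resize(im,None,fx=s,fy=s,interpolation=cv2.INTER_CUBIC); cv2.imwrite("pics/"+name,im)
E
python3 - <<'E'
from h import *
d=get_image("top")
save(d,"t1.png",(240,195,350,275),7)
save(d,"t2.png",(340,145,480,290),4)
save(d,"t3.png",(125,205,235,290),6)
s=get_image("side"); save(s,"s1.png",(280,155,400,260),6)
E
```

```text
(no output)
```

View pics/t1.png

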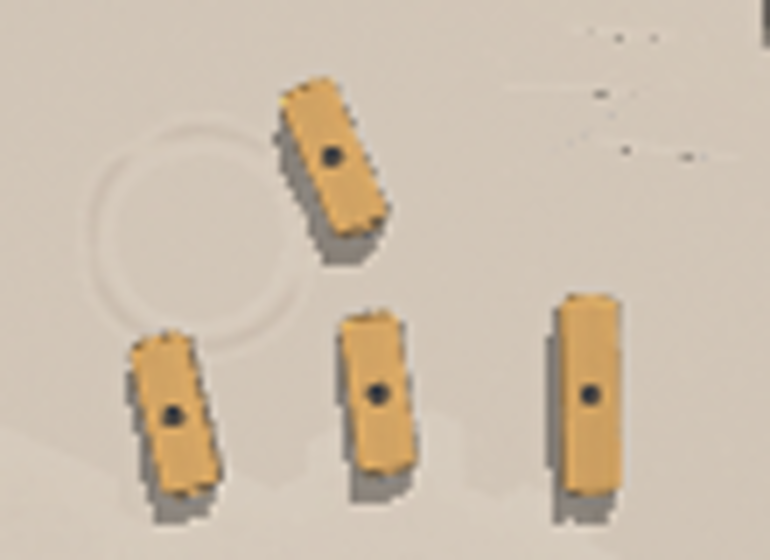

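View pics/t2.png

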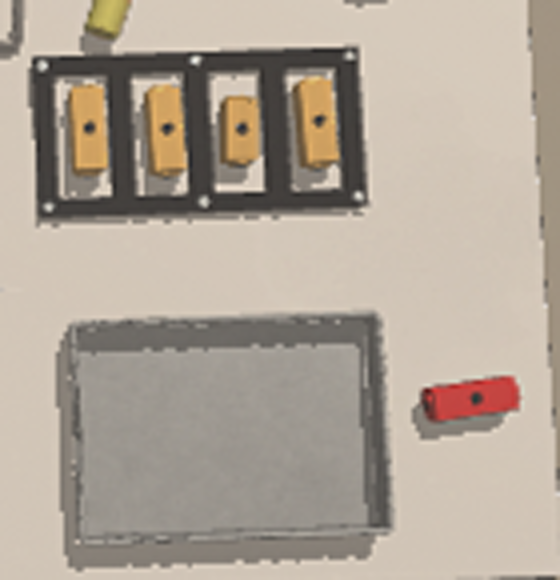

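View pics/t3.png

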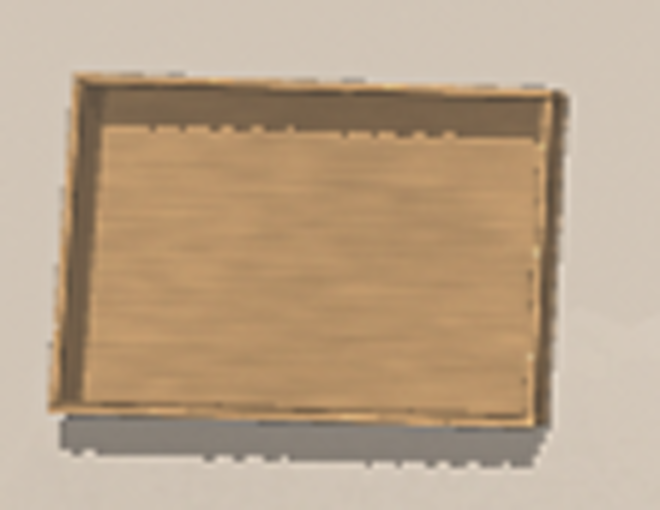

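View pics/s1.png

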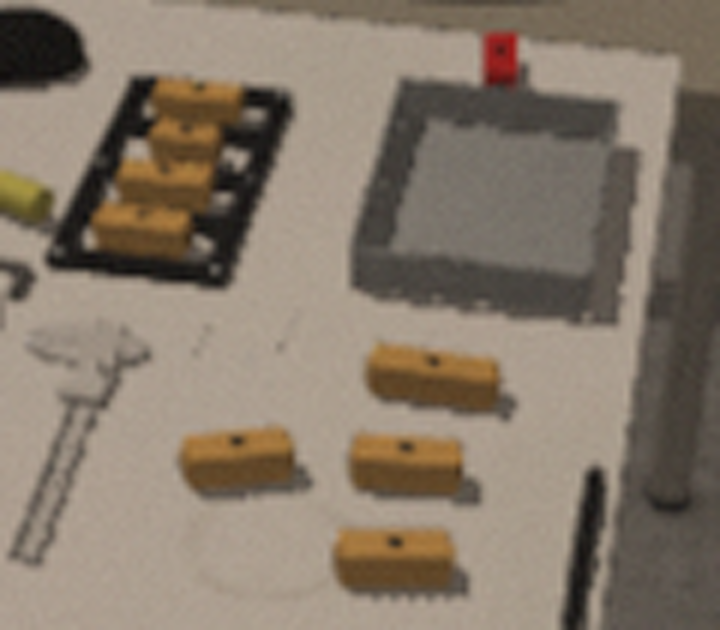

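```bash
python3 - <<'E'
from h import *
d=get_image("top")
def P(U,V,x0,y0,s,z): return ray(d,(U+.5)/s-.5+x0,(V+.5)/s-.5+y0,z)
def q(n,p): print(n,np.round(p[:2],1))
A=lambda U,V,z=22:P(U,V,240,195,7,z)
B=lambda U,V,z:P(U,V,340,145,4,z)
C=lambda U,V,z:P(U,V,125,205,6,z)
for n,c,ends in [("S1",(333,156),[(305,88),(362,230)]),("S2",(172,415),[(158,338),(193,492)]),("S3",(378,393),[(369,317),(388,471)]),("S4",(591,394),[(591,298),(593,493)])]:
    e=[A(*x) for x in ends]; v=e[0]-e[1]
    q(n,A(*c)); print("  mid",(e[0]+e[1])[:2]/2,"len",np.linalg.norm(v),"ang",np.arctan2(v[1],v[0]))
k=[B(41,65,8),B(349,55,8),B(48,207,8),B(358,196,8)]
q("kit c",sum(k)/4); v=k[0]-k[1]; w=k[2]-k[3]; print("ang y",np.arctan2(-v[0],v[1]),np.arctan2(-w[0],w[1]))
v=k[0]-k[2];print(np.arctan2(v[1],v[0]), np.linalg.norm(v))
for n,c in zip("3210",[(89,128),(167,128),(242,128),(319,120)]): q("kit pil"+n,B(*c,22))
for n,e in zip("3210",[[(87,86),(92,170)],[(163,87),(170,170)],[(241,98),(241,160)],[(313,80),(324,163)]]):
    a=B(*e[0],22);b=B(*e[1],22);v=a-b;print(n,np.linalg.norm(v),np.arctan2(v[1],v[0]))
for n,c in zip("3210",[(82,130),(160,130),(237,131),(313,128)]): q("win"+n,B(*c,8))
t=[B(72,325,30),B(377,315,30),B(76,540,30),B(388,530,30)]; q("tray",sum(t)/4);[q(" ",x) for x in t]
t=[C(76,76,32),C(560,93,32),C(52,410,32),C(542,424,32)]; q("box",sum(t)/4);[q(" ",x) for x in t]
E
```

```text
S1 [548.6 108.8]
  mid [547.55034073 108.62985083] len 57.113063002665406 ang 0.3626396579988111
S2 [454.4 169.6]
  mid [454.46748346 168.32930477] len 57.93891067025797 ang 0.2120631699971168
S3 [460.6  93.7]
  mid [460.29712393  93.52161296] len 56.96030215679062 ang 0.104617229698284
S4 [458.3  15.1]
  mid [457.83354851  14.71145751] len 71.62943768414155 ang -0.015730384401096583
kit c [ 649.6 -165.8]
ang y 0.01272934882406451 0.013592369080393308
0.016305495495658365 95.95326200399091
kit pil3 [650.5 -90. ]
kit pil2 [ 649.4 -141.7]
kit pil1 [ 648.3 -191.4]
kit pil0 [ 652.6 -242.9]
3 56.15009717833208 0.02369627078451457
2 55.59489950027137 0.04361951509132064
1 41.49136860991973 -0.044480561312149544
0 55.93388824807739 0.08206633265525037
win3 [651.5 -87.1]
win2 [ 650.4 -139.4]
win1 [ 648.6 -191.1]
win0 [ 649.6 -242.3]
tray [ 452.5 -172.3]
  [520.4 -73.4]
  [ 522.3 -272.3]
  [383.1 -71.3]
  [ 384.2 -272.1]
box [479.6 392.4]
  [555.7 491.4]
  [543.7 286. ]
  [415.  498.8]
  [403.8 293.6]
```

>>> {"method": "servo_tool", "body": {
  "increments": [
    {"dx":23.8,"dy":21.8,"dz":0,"az":-0.31,"claw":0},
    {"dx":23.8,"dy":21.8,"dz":0,"az":-0.31,"claw":0},
    {"dx":23.8,"dy":21.8,"dz":0,"az":-0.31,"claw":0},
    {"dx":23.8,"dy":21.8,"dz":0,"az":-0.31,"claw":0},
    {"dx":23.8,"dy":21.8,"dz":0,"az":-0.31,"claw":0},
    {"dx":23.8,"dy":21.8,"dz":0,"az":-0.31,"claw":0},
    {"dx":23.8,"dy":21.8,"dz":0,"az":-0.31,"claw":0},
    {"dx":23.8,"dy":21.8,"dz":0,"az":-0.31,"claw":0}
  ]
}}

```text
invalid input at $.increments[0]: expected keys dx, dy, dz, ax, ay, az, claw
```

>>> {"method": "servo_tool", "body": {
  "increments": [
    {"dx":23.8,"dy":21.8,"dz":0,"ax":0,"ay":0,"az":-0.31,"claw":0},
    {"dx":23.8,"dy":21.8,"dz":0,"ax":0,"ay":0,"az":-0.31,"claw":0},
    {"dx":23.8,"dy":21.8,"dz":0,"ax":0,"ay":0,"az":-0.31,"claw":0},
    {"dx":23.8,"dy":21.8,"dz":0,"ax":0,"ay":0,"az":-0.31,"claw":0},
    {"dx":23.8,"dy":21.8,"dz":0,"ax":0,"ay":0,"az":-0.31,"claw":0},
    {"dx":23.8,"dy":21.8,"dz":0,"ax":0,"ay":0,"az":-0.31,"claw":0},
    {"dx":23.8,"dy":21.8,"dz":0,"ax":0,"ay":0,"az":-0.31,"claw":0},
    {"dx":23.8,"dy":21.8,"dz":0,"ax":0,"ay":0,"az":-0.31,"claw":0}
  ]
}}

```text
clock: 0.97
eef_pos: [413.2, -405.4, 231.4]
tool_rot: [-1.572, 0.001, 3.103]
force: [0.7, 0.7, -0.3]
width: 42.8
```

>>> {"method": "servo_tool", "body": {
  "increments": [
    {"dx":23.8,"dy":21.7,"dz":-6,"ax":0,"ay":0,"az":0,"claw":0},
    {"dx":23.8,"dy":21.7,"dz":-6,"ax":0,"ay":0,"az":0,"claw":0},
    {"dx":23.8,"dy":21.7,"dz":-6,"ax":0,"ay":0,"az":0,"claw":0},
    {"dx":23.8,"dy":21.7,"dz":-6,"ax":0,"ay":0,"az":0,"claw":0},
    {"dx":23.8,"dy":21.7,"dz":-6,"ax":0,"ay":0,"az":0,"claw":0},
    {"dx":23.8,"dy":21.7,"dz":-6,"ax":0,"ay":0,"az":0,"claw":0},
    {"dx":23.8,"dy":21.7,"dz":-6,"ax":0,"ay":0,"az":0,"claw":0},
    {"dx":23.8,"dy":21.7,"dz":-6,"ax":0,"ay":0,"az":0,"claw":0}
  ]
}}

```text
clock: 1.63
eef_pos: [650.0, -188.8, 170.7]
tool_rot: [-1.572, 0.0, 3.101]
force: [0.1, 0.5, -0.7]
width: 42.6
```

>>> {"method": "servo_tool", "body": {
  "increments": [
    {"dx":0,"dy":0,"dz":0,"ax":0,"ay":0,"az":0,"claw":0},
    {"dx":0,"dy":0,"dz":0,"ax":0,"ay":0,"az":0,"claw":0}
  ]
}}

```text
clock: 1.8
eef_pos: [649.3, -188.2, 170.1]
tool_rot: [-1.572, -0.001, 3.105]
force: [-0.4, -0.4, -0.3]
width: 42.7
```

```bash
python3 - <<'E'
from h import *
print(read_state()["eef_pos"],read_state()["tool_rot"])
d=get_image("wrist"); save(d,"w1.png",None,1.25)
for p in [(648.3,-191.4,22),(650,-191.8,0),(648.3,-191.4,0)]: print(proj(d,np.array(p)))
E
```

```text
[ 649.31286499 -188.2490111   170.11486276] [-1.57244373e+00 -8.16459236e-04  3.10483153e+00]
(np.float64(320.58940443743506), np.float64(188.78135461798465))
(np.float64(320.78310588030183), np.float64(181.694601247755))
(np.float64(320.4444879571886), np.float64(183.354354889121))
```

View pics/w1.png

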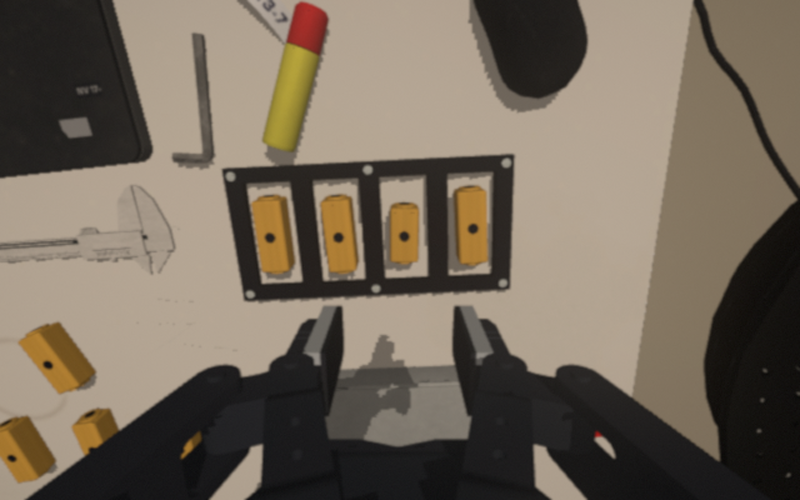

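```bash
cat >> h.py <<'E'
def tri(obs):
    A=[];b=[]
    for d,u,v in obs:
        R=np.array(d["R"]);t=np.array(d["t"]);F=f(d)
        x=(u-d["cx"])/F;y=(v-d["cy"])/F
        A+= [R[0]-x*R[2],R[1]-y*R[2]]; b+=[x*t[2]-t[0],y*t[2]-t[1]]
    return np.linalg.lstsq(np.array(A),np.array(b),rcond=None)[0]
E
python3 - <<'E'
from h import *
d=get_image("wrist");t=get_image("top")
for n,w,p in [("3",(270,238),(89,128)),("2",(338,237),(167,128)),("1",(404,236),(242,128)),("0",(473,229),(319,120)),("fTL",(231,177),(41,65)),("fBR",(503,284),(358,196))]:
    wu,wv=(w[0]+.5)/1.25-.5,(w[1]+.5)/1.25-.5
    print(n,np.round(tri([(d,wu,wv),(t,(p[0]+.5)/4-.5+340,(p[1]+.5)/4-.5+145)]),1),np.round(ray(d,wu,wv,22 if n in"0123" else 8),1))
k=[ray(d,u/1.25-.1,v/1.25-.1,8) for u,v in [(231,177),(506,163),(250,295),(503,284)]]
print(sum(k)/4)
E
```

```text
3 [649.6 -92.4  16.1] [649.2 -95.9  22. ]
2 [ 648.4 -144.5   17.4] [ 647.9 -147.2   22. ]
1 [ 647.4 -194.5   19.6] [ 646.7 -197.    22. ]
0 [ 651.6 -245.2   25. ] [ 650. -249.   22.]
fTL [695.7 -63.2  -0.8] [694.5 -67.9   8. ]
fBR [ 602.2 -271.7   14.5] [ 599.2 -276.8    8. ]
[ 647.00746087 -172.11767192    8.        ]
```

```bash
python3 - <<'E'
from h import *
for i in range(3):
    d=get_image("wrist"); R=np.array(d["R"]);print(np.round(-R.T@np.array(d["t"]),1),np.round(R[0],3), d["cx"], read_state()["eef_pos"],read_state()["clock"])
    p=np.array([648.3,-191.4,22]);q=proj(d,p);print(q,ray(d,*q,22))
save(d,"w2.png",(160,110,420,250),3)
E
```

```text
[ 720.3 -197.7  313.6] [-0.045 -0.999  0.002] 318.03451049975354 [ 646.94595942 -194.07966821  171.7139094 ] 2.0
(np.float64(314.09182087453223), np.float64(186.26391835333192)) [ 648.3 -191.4   22. ]
[ 720.3 -198.   313.9] [-0.045 -0.999  0.002] 318.03451049975354 [ 647.03418802 -193.98646157  171.82475513] 2.05
(np.float64(313.8482898099734), np.float64(186.26738058156852)) [ 648.3 -191.4   22. ]
[ 720.3 -198.   314. ] [-0.045 -0.999  0.002] 318.03451049975354 [ 647.22869824 -193.71013647  171.85605085] 2.1
(np.float64(313.9937852289607), np.float64(186.39754111187932)) [ 648.3 -191.4   22. ]
```

View pics/w2.png

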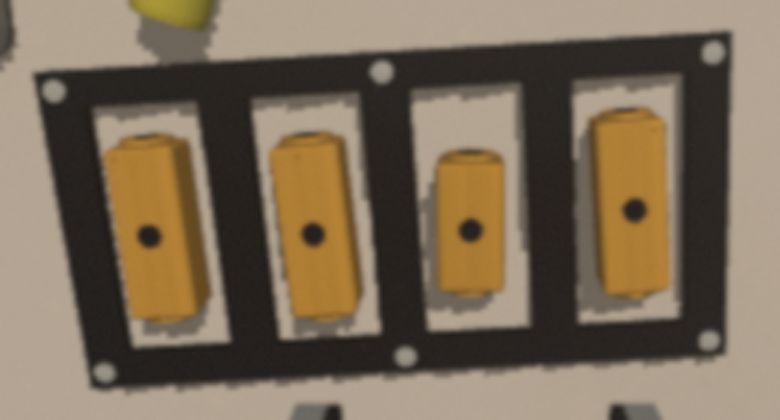

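```bash
python3 - <<'E'
from h import *
d=get_image("wrist");t=get_image("top");print(read_state()["eef_pos"],read_state()["tool_rot"])
for n,w,p in [("3",(149,236),(89,128)),("2",(313,234),(167,128)),("1",(470,230),(242,128)),("0",(634,210),(319,120)),("fTL",(53,91),(41,65)),("fTR",(712,52),(349,55)),("fBL",(104,372),(48,207)),("fBR",(708,340),(358,196))]:
    wu,wv=(w[0]+.5)/3-.5+160,(w[1]+.5)/3-.5+110
    print(n,np.round(tri([(d,wu,wv),(t,(p[0]+.5)/4-.5+340,(p[1]+.5)/4-.5+145)]),1),np.round(ray(d,wu,wv,22 if n in"0123" else 8),1))
E
```

```text
[ 647.55422826 -193.03966621  171.77348582] [-1.57045262e+00  4.23009058e-04  3.09757625e+00]
3 [650.7 -90.7  18.8] [651.1 -92.1  22. ]
2 [ 649.3 -142.7   19.3] [ 649.4 -143.8   22. ]
1 [ 648.3 -192.6   19.8] [ 648.4 -193.3   22. ]
0 [ 652.6 -244.1   20.8] [ 652.6 -244.9   22. ]
fTL [696.3 -61.7   4.5] [696.2 -63.5   8. ]
fTR [ 699.  -270.7    6.4] [ 698.8 -271.4    8. ]
fBL [600.  -63.3   5.8] [600.4 -64.7   8. ]
fBR [ 603.  -271.4    8.2] [ 602.7 -272.5    8. ]
```

>>> {"method": "servo_tool", "body": {
  "increments": [
    {"dx":0,"dy":-0.05,"dz":-3,"ax":0,"ay":0,"az":0,"claw":0},
    {"dx":0,"dy":-0.05,"dz":-6,"ax":0,"ay":0,"az":0,"claw":0},
    {"dx":0,"dy":-0.05,"dz":-9,"ax":0,"ay":0,"az":0,"claw":0},
    {"dx":0,"dy":-0.05,"dz":-11,"ax":0,"ay":0,"az":0,"claw":0},
    {"dx":0,"dy":-0.05,"dz":-12,"ax":0,"ay":0,"az":0,"claw":0},
    {"dx":0,"dy":-0.05,"dz":-13,"ax":0,"ay":0,"az":0,"claw":0},
    {"dx":0,"dy":-0.05,"dz":-13,"ax":0,"ay":0,"az":0,"claw":0},
    {"dx":0,"dy":-0.05,"dz":-13,"ax":0,"ay":0,"az":0,"claw":0}
  ]
}}

```text
clock: 2.87
eef_pos: [648.5, -192.7, 42.0]
tool_rot: [-1.57, 0.001, 3.099]
force: [-0.6, 0.5, 0.1]
width: 42.8
```

>>> {"method": "servo_tool", "body": {
  "increments": [
    {"dx":0,"dy":0,"dz":0,"ax":0,"ay":0,"az":0,"claw":0},
    {"dx":0,"dy":0,"dz":0,"ax":0,"ay":0,"az":0,"claw":0},
    {"dx":0,"dy":0,"dz":0,"ax":0,"ay":0,"az":0,"claw":0},
    {"dx":0,"dy":0,"dz":0,"ax":0,"ay":0,"az":0,"claw":0}
  ]
}}

```text
clock: 3.2
eef_pos: [648.6, -192.5, 42.3]
tool_rot: [-1.571, 0.002, 3.099]
force: [-0.9, -0.1, 0.4]
width: 42.6
```

```bash
python3 - <<'E'
from h import *
print(read_state()["eef_pos"],read_state()["tool_rot"])
d=get_image("wrist"); save(d,"w3.png",None,1.25)
E
```

```text
[ 648.58143917 -192.4781556    42.26185108] [-1.57050487e+00  1.52776255e-03  3.09937444e+00]
```

View pics/w3.png

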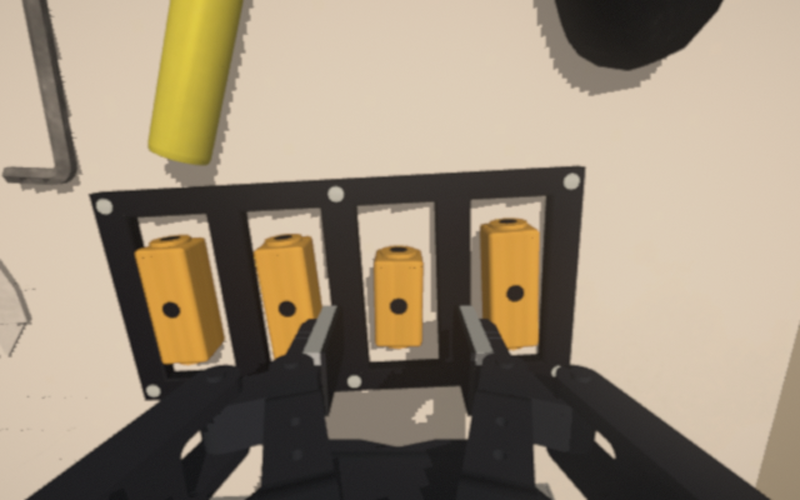

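>>> {"method": "servo_tool", "body": {
  "increments": [
    {"dx":0,"dy":0,"dz":-1.5,"ax":0,"ay":0,"az":0,"claw":0},
    {"dx":0,"dy":0,"dz":-2.5,"ax":0,"ay":0,"az":0,"claw":0},
    {"dx":0,"dy":0,"dz":-3.1,"ax":0,"ay":0,"az":0,"claw":0},
    {"dx":0,"dy":0,"dz":-3.1,"ax":0,"ay":0,"az":0,"claw":0},
    {"dx":0,"dy":0,"dz":-3.1,"ax":0,"ay":0,"az":0,"claw":0.3},
    {"dx":0,"dy":0,"dz":-3.1,"ax":0,"ay":0,"az":0,"claw":1},
    {"dx":0,"dy":0,"dz":-3.1,"ax":0,"ay":0,"az":0,"claw":1},
    {"dx":0,"dy":0,"dz":-3.1,"ax":0,"ay":0,"az":0,"claw":1}
  ]
}}

```text
clock: 3.92
eef_pos: [648.4, -192.4, 10.7]
tool_rot: [-1.571, 0.001, 3.099]
force: [0.7, -0.6, -0.5]
width: 20.1
```

>>> {"method": "servo_tool", "body": {
  "increments": [
    {"dx":0,"dy":0,"dz":0,"ax":0,"ay":0,"az":0,"claw":1},
    {"dx":0,"dy":0,"dz":0,"ax":0,"ay":0,"az":0,"claw":1},
    {"dx":0,"dy":0,"dz":0,"ax":0,"ay":0,"az":0,"claw":1},
    {"dx":0,"dy":0,"dz":2,"ax":0,"ay":0,"az":0,"claw":1},
    {"dx":0,"dy":0,"dz":4,"ax":0,"ay":0,"az":0,"claw":1},
    {"dx":0,"dy":0,"dz":6,"ax":0,"ay":0,"az":0,"claw":1},
    {"dx":0,"dy":0,"dz":9,"ax":0,"ay":0,"az":0,"claw":1},
    {"dx":0,"dy":0,"dz":12,"ax":0,"ay":0,"az":0,"claw":1}
  ]
}}

```text
clock: 4.58
eef_pos: [647.3, -192.1, 130.8]
tool_rot: [-1.571, -0.002, 3.099]
force: [0.8, -0.1, -0.4]
width: 20.0
```

```bash
python3 - <<'E'
from h import *
print(read_state()["eef_pos"],read_state()["tool_rot"],read_state()["width"])
d=get_image("wrist"); save(d,"w4.png",None,1.25)
E
```

```text
[ 647.25445273 -192.14634849  130.79569835] [-1.57115448e+00 -1.75052567e-03  3.09932729e+00] 19.959955532933243
```

View pics/w4.png

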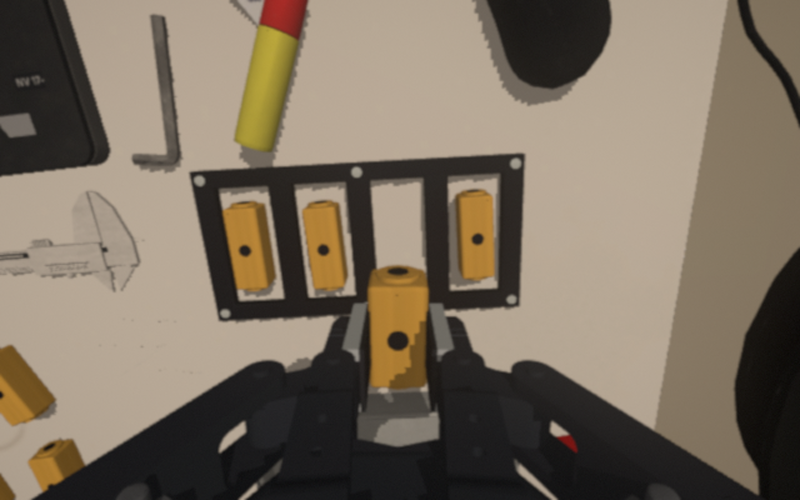

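>>> {"method": "servo_tool", "body": {
  "increments": [
    {"dx":-1,"dy":3.5,"dz":1,"ax":0,"ay":0,"az":0,"claw":1},
    {"dx":-2,"dy":7.5,"dz":1,"ax":0,"ay":0,"az":0,"claw":1},
    {"dx":-3,"dy":11.5,"dz":1,"ax":0,"ay":0,"az":0,"claw":1},
    {"dx":-4,"dy":15.5,"dz":1,"ax":0,"ay":0,"az":0,"claw":1},
    {"dx":-5,"dy":19.5,"dz":1,"ax":0,"ay":0,"az":0,"claw":1},
    {"dx":-6,"dy":23.5,"dz":1,"ax":0,"ay":0,"az":0,"claw":1},
    {"dx":-7,"dy":27.5,"dz":1,"ax":0,"ay":0,"az":0,"claw":1},
    {"dx":-8.2,"dy":31.4,"dz":1,"ax":0,"ay":0,"az":0,"claw":1}
  ]
}}

```text
clock: 5.3
eef_pos: [565.7, 123.7, 140.5]
tool_rot: [-1.571, 0.001, 3.099]
force: [0.1, 0.5, 0.2]
width: 20.0
```

>>> {"method": "servo_tool", "body": {
  "increments": [
    {"dx":-1,"dy":4,"dz":0,"ax":0,"ay":0,"az":0,"claw":1},
    {"dx":-2,"dy":8,"dz":0,"ax":0,"ay":0,"az":0,"claw":1},
    {"dx":-3,"dy":12,"dz":0,"ax":0,"ay":0,"az":0,"claw":1},
    {"dx":-4,"dy":16,"dz":0,"ax":0,"ay":0,"az":0,"claw":1},
    {"dx":-5,"dy":20,"dz":0,"ax":0,"ay":0,"az":0,"claw":1},
    {"dx":-6,"dy":24,"dz":0,"ax":0,"ay":0,"az":0,"claw":1},
    {"dx":-7,"dy":28,"dz":0,"ax":0,"ay":0,"az":0,"claw":1},
    {"dx":-8.2,"dy":31.5,"dz":0,"ax":0,"ay":0,"az":0,"claw":1}
  ]
}}

```text
clock: 5.97
eef_pos: [483.2, 439.8, 140.4]
tool_rot: [-1.572, 0.001, 3.101]
force: [0.4, 2.1, -1.3]
width: 20.7
```

>>> {"method": "servo_tool", "body": {
  "increments": [
    {"dx":0,"dy":0,"dz":-1,"ax":0,"ay":0,"az":0,"claw":1},
    {"dx":0,"dy":0,"dz":-2,"ax":0,"ay":0,"az":0,"claw":1},
    {"dx":0,"dy":0,"dz":-4,"ax":0,"ay":0,"az":0,"claw":1},
    {"dx":0,"dy":0,"dz":-6,"ax":0,"ay":0,"az":0,"claw":1},
    {"dx":0,"dy":0,"dz":-6,"ax":0,"ay":0,"az":0,"claw":1},
    {"dx":0,"dy":0,"dz":-6,"ax":0,"ay":0,"az":0,"claw":1}
  ]
}}

```text
clock: 6.47
eef_pos: [484.0, 434.4, 79.1]
tool_rot: [-1.568, -0.002, 3.097]
force: [-0.2, -0.1, -1.0]
width: 19.9
```

```bash
python3 - <<'E'
from h import *
s=read_state();print(s["eef_pos"],s["tool_rot"],s["width"],s["clock"])
d=get_image("wrist"); save(d,"w5.png",None,1.25)
E
```

```text
[484.00746341 434.35785052  79.14582142] [-1.56772791e+00 -1.74345355e-03  3.09742113e+00] 19.88250150783656 6.4667
```

View pics/w5.png

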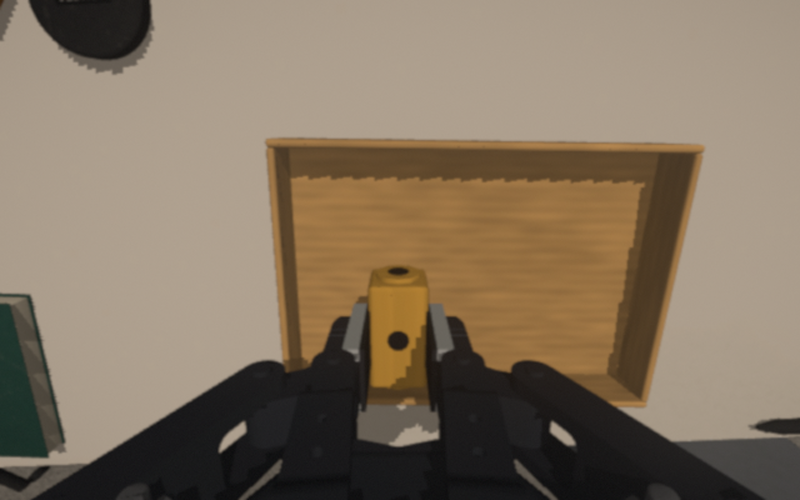

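>>> {"method": "servo_tool", "body": {
  "increments": [
    {"dx":0,"dy":0,"dz":-2,"ax":0,"ay":0,"az":0,"claw":1},
    {"dx":0,"dy":0,"dz":-4,"ax":0,"ay":0,"az":0,"claw":1},
    {"dx":0,"dy":0,"dz":-5.5,"ax":0,"ay":0,"az":0,"claw":1},
    {"dx":0,"dy":0,"dz":-6.3,"ax":0,"ay":0,"az":0,"claw":1},
    {"dx":0,"dy":0,"dz":-6.3,"ax":0,"ay":0,"az":0,"claw":1},
    {"dx":0,"dy":0,"dz":-6.3,"ax":0,"ay":0,"az":0,"claw":1},
    {"dx":0,"dy":0,"dz":-6.3,"ax":0,"ay":0,"az":0,"claw":0},
    {"dx":0,"dy":0,"dz":-6.3,"ax":0,"ay":0,"az":0,"claw":0}
  ]
}}

```text
clock: 7.18
eef_pos: [485.1, 437.4, 18.9]
tool_rot: [-1.573, 0.002, 3.099]
force: [-0.3, 0.5, -0.6]
width: 41.9
```

>>> {"method": "servo_tool", "body": {
  "increments": [
    {"dx":0,"dy":0,"dz":0,"ax":0,"ay":0,"az":0,"claw":0},
    {"dx":0,"dy":0,"dz":0,"ax":0,"ay":0,"az":0,"claw":0},
    {"dx":0,"dy":0,"dz":3,"ax":0,"ay":0,"az":0,"claw":0},
    {"dx":0,"dy":0,"dz":6,"ax":0,"ay":0,"az":0,"claw":0},
    {"dx":0,"dy":0,"dz":9,"ax":0,"ay":0,"az":0,"claw":0},
    {"dx":0,"dy":0,"dz":12,"ax":0,"ay":0,"az":0,"claw":0},
    {"dx":0,"dy":0,"dz":15,"ax":0,"ay":0,"az":0,"claw":0},
    {"dx":0,"dy":0,"dz":15,"ax":0,"ay":0,"az":0,"claw":0}
  ]
}}

```text
clock: 7.85
eef_pos: [487.4, 439.2, 174.4]
tool_rot: [-1.579, 0.009, 3.099]
force: [1.2, 0.5, 0.7]
width: 42.4
```

```bash
python3 - <<'E'
from h import *
s=read_state();print(s["eef_pos"],s["tool_rot"],s["width"],s["clock"])
d=get_image("wrist"); save(d,"w6.png",None,1.25)
d=get_image("top"); save(d,"t6.png",(130,140,450,300),2.5)
E
```

```text
[487.37797407 439.22223668 174.37023407] [-1.57922913  0.00853684  3.09918301] 42.425247365165745 7.85
```

View pics/w6.png

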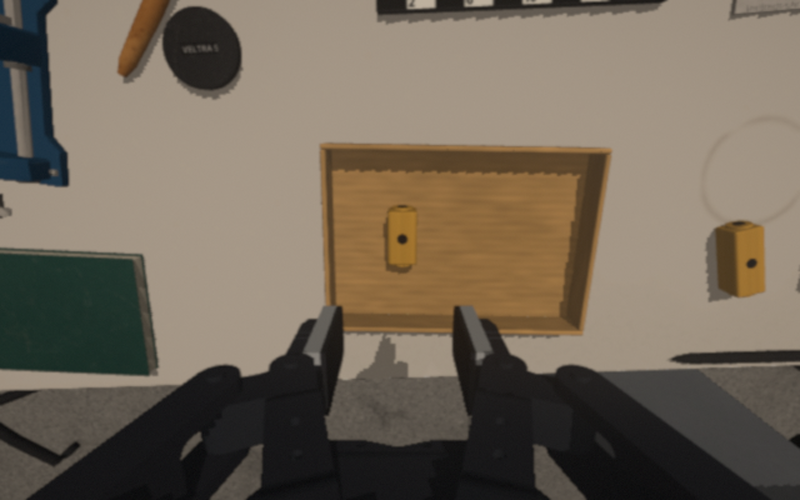

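View pics/t6.png

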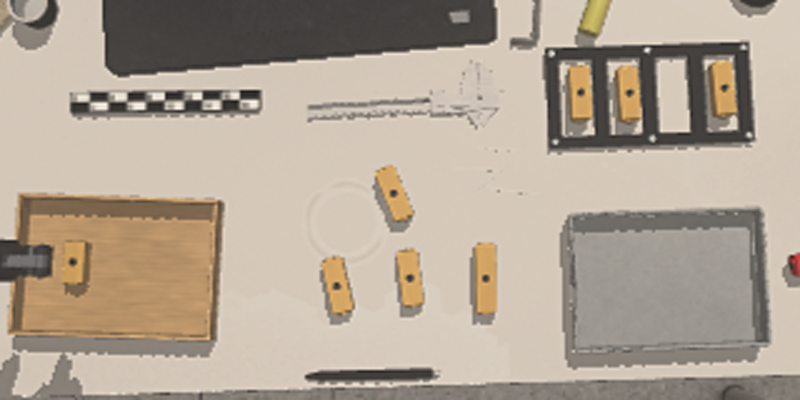

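>>> {"method": "servo_tool", "body": {
  "increments": [
    {"dx":-2.4,"dy":-3.5,"dz":0,"ax":0,"ay":0,"az":0.03,"claw":0},
    {"dx":-2.4,"dy":-7.5,"dz":0,"ax":0,"ay":0,"az":0.06,"claw":0},
    {"dx":-2.4,"dy":-11.6,"dz":0,"ax":0,"ay":0,"az":0.1,"claw":0},
    {"dx":-2.4,"dy":-15.7,"dz":0,"ax":0,"ay":0,"az":0.147,"claw":0},
    {"dx":-2.4,"dy":-19.8,"dz":0,"ax":0,"ay":0,"az":0.147,"claw":0},
    {"dx":-2.4,"dy":-23.9,"dz":-1,"ax":0,"ay":0,"az":0.147,"claw":0},
    {"dx":-2.4,"dy":-27.9,"dz":-2,"ax":0,"ay":0,"az":0.147,"claw":0},
    {"dx":-2.4,"dy":-31.5,"dz":-4,"ax":0,"ay":0,"az":0.147,"claw":0}
  ]
}}

```text
clock: 8.62
eef_pos: [459.8, 119.3, 127.3]
tool_rot: [-1.571, 0.001, -3.037]
force: [0.8, -0.9, -0.7]
width: 42.5
```

>>> {"method": "servo_tool", "body": {
  "increments": [
    {"dx":0,"dy":-1.8,"dz":-2,"ax":0,"ay":0,"az":0,"claw":0},
    {"dx":0,"dy":-2.8,"dz":-4,"ax":0,"ay":0,"az":0,"claw":0},
    {"dx":0,"dy":-2.8,"dz":-6,"ax":0,"ay":0,"az":0,"claw":0},
    {"dx":0,"dy":-2.8,"dz":-6,"ax":0,"ay":0,"az":0,"claw":0},
    {"dx":0,"dy":-2.8,"dz":-6,"ax":0,"ay":0,"az":0,"claw":0},
    {"dx":0,"dy":-2.8,"dz":-6,"ax":0,"ay":0,"az":0,"claw":0},
    {"dx":0,"dy":-2.8,"dz":-6,"ax":0,"ay":0,"az":0,"claw":0}
  ]
}}

```text
clock: 9.2
eef_pos: [460.5, 94.4, 68.1]
tool_rot: [-1.571, 0.001, -3.036]
force: [-0.7, -0.1, 0.5]
width: 42.7
```

```bash
python3 - <<'E'
from h import *
s=read_state();print(s["eef_pos"],s["tool_rot"],s["width"],s["clock"])
d=get_image("wrist"); save(d,"w7.png",None,1.25)
E
```

```text
[460.47539988  94.43510542  68.0569124 ] [-1.57115680e+00  1.33320632e-03 -3.03561524e+00] 42.66254926439102 9.2
```

View pics/w7.png

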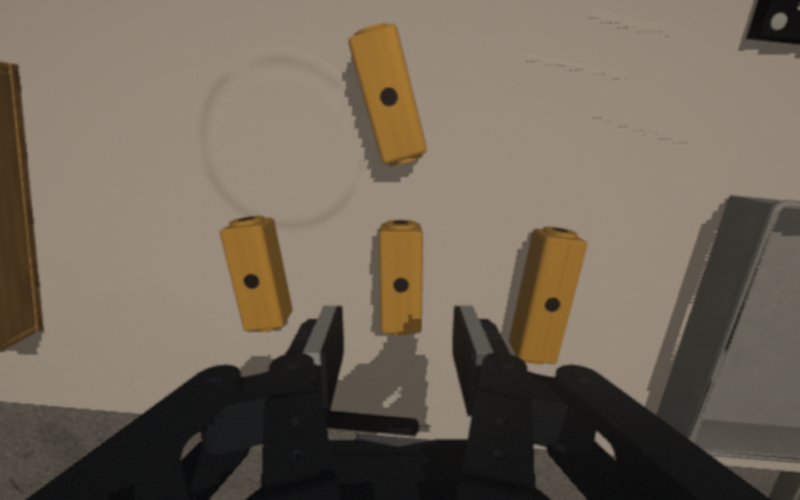

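```bash
python3 - <<'E'
from h import *
d=get_image("wrist");s=read_state();print(s["eef_pos"])
for n,p in [("S3",(401,285)),("S2",(251,281)),("S1",(389,97)),("S4",(552,304))]: print(n,ray(d,p[0]/1.25-.1,p[1]/1.25-.1,22))
p=(401,285);t=get_image("top");print(tri([(d,p[0]/1.25-.1,p[1]/1.25-.1),(t,378.5/7-.5+240,393.5/7-.5+195)]))
E
```

```text
[460.59108503  94.3763985   68.21423291]
S3 [460.517403    91.67344412  22.        ]
S2 [454.66403482 167.29150533  22.        ]
S1 [548.56241522 106.58634595  22.        ]
S4 [458.32639989  13.29987627  22.        ]
[460.81752955  92.69258789  23.38041844]
```

>>> {"method": "servo_tool", "body": {
  "increments": [
    {"dx":0,"dy":-0.1,"dz":-2,"ax":0,"ay":0,"az":0,"claw":0},
    {"dx":0,"dy":-0.1,"dz":-4,"ax":0,"ay":0,"az":0,"claw":0},
    {"dx":0,"dy":-0.1,"dz":-5.2,"ax":0,"ay":0,"az":0,"claw":0},
    {"dx":0,"dy":-0.1,"dz":-5.7,"ax":0,"ay":0,"az":0,"claw":0},
    {"dx":0,"dy":-0.1,"dz":-5.7,"ax":0,"ay":0,"az":0,"claw":0},
    {"dx":0,"dy":-0.1,"dz":-5.7,"ax":0,"ay":0,"az":0,"claw":1},
    {"dx":0,"dy":-0.1,"dz":-5.7,"ax":0,"ay":0,"az":0,"claw":1},
    {"dx":0,"dy":-0.1,"dz":-5.7,"ax":0,"ay":0,"az":0,"claw":1}
  ]
}}

```text
clock: 10.02
eef_pos: [460.2, 93.0, 10.9]
tool_rot: [-1.571, 0.001, -3.036]
force: [0.2, -0.1, -0.3]
width: 20.5
```

>>> {"method": "servo_tool", "body": {
  "increments": [
    {"dx":0,"dy":0,"dz":0,"ax":0,"ay":0,"az":0,"claw":1},
    {"dx":0,"dy":0,"dz":0,"ax":0,"ay":0,"az":0,"claw":1},
    {"dx":0,"dy":0,"dz":0,"ax":0,"ay":0,"az":0,"claw":1},
    {"dx":0,"dy":0,"dz":3,"ax":0,"ay":0,"az":0,"claw":1},
    {"dx":0,"dy":0,"dz":6,"ax":0,"ay":0,"az":0,"claw":1},
    {"dx":0,"dy":0,"dz":9,"ax":0,"ay":0,"az":0,"claw":1},
    {"dx":0,"dy":0,"dz":10,"ax":0,"ay":0,"az":0,"claw":1},
    {"dx":0,"dy":0,"dz":10,"ax":0,"ay":0,"az":0,"claw":1}
  ]
}}

```text
clock: 10.68
eef_pos: [461.7, 92.9, 112.7]
tool_rot: [-1.571, 0.005, -3.037]
force: [-0.1, -0.2, -0.4]
width: 20.7
```

>>> {"method": "servo_tool", "body": {
  "increments": [
    {"dx":2,"dy":-3,"dz":0,"ax":0,"ay":0,"az":0,"claw":1},
    {"dx":4.2,"dy":-6.3,"dz":0,"ax":0,"ay":0,"az":0,"claw":1},
    {"dx":6.4,"dy":-9.6,"dz":0,"ax":0,"ay":0,"az":-0.05,"claw":1},
    {"dx":8.6,"dy":-12.9,"dz":0,"ax":0,"ay":0,"az":-0.092,"claw":1},
    {"dx":10.8,"dy":-16.2,"dz":0,"ax":0,"ay":0,"az":-0.092,"claw":1},
    {"dx":13,"dy":-19.5,"dz":0,"ax":0,"ay":0,"az":-0.092,"claw":1},
    {"dx":15.2,"dy":-22.8,"dz":0,"ax":0,"ay":0,"az":-0.092,"claw":1},
    {"dx":17.2,"dy":-25.8,"dz":0,"ax":0,"ay":0,"az":-0.092,"claw":1}
  ]
}}

```text
clock: 11.35
eef_pos: [632.1, -167.7, 108.5]
tool_rot: [-1.571, -0.002, -3.13]
force: [0.2, -0.6, -0.4]
width: 20.4
```

>>> {"method": "servo_tool", "body": {
  "increments": [
    {"dx":1,"dy":-1.5,"dz":0,"ax":0,"ay":0,"az":0,"claw":1},
    {"dx":1.8,"dy":-2.7,"dz":0,"ax":0,"ay":0,"az":0,"claw":1},
    {"dx":1.8,"dy":-2.7,"dz":-1.5,"ax":0,"ay":0,"az":0,"claw":1},
    {"dx":1.8,"dy":-2.7,"dz":-3,"ax":0,"ay":0,"az":0,"claw":1},
    {"dx":1.8,"dy":-2.7,"dz":-5,"ax":0,"ay":0,"az":0,"claw":1},
    {"dx":1.8,"dy":-2.7,"dz":-5,"ax":0,"ay":0,"az":0,"claw":1},
    {"dx":1.8,"dy":-2.7,"dz":-5,"ax":0,"ay":0,"az":0,"claw":1},
    {"dx":1.8,"dy":-2.7,"dz":-5,"ax":0,"ay":0,"az":0,"claw":1}
  ]
}}

```text
clock: 12.02
eef_pos: [650.0, -192.6, 60.2]
tool_rot: [-1.571, -0.0, -3.129]
force: [-0.1, 0.3, -0.2]
width: 20.3
```

```bash
python3 - <<'E'
from h import *
s=read_state();print(s["eef_pos"],s["tool_rot"],s["width"],s["clock"])
d=get_image("wrist"); save(d,"w8.png",None,1.25)
E
```

```text
[ 649.97428321 -192.5603783    60.18706806] [-1.57086558e+00 -2.19191804e-04 -3.12911699e+00] 20.30275399980089 12.0167
```

View pics/w8.png

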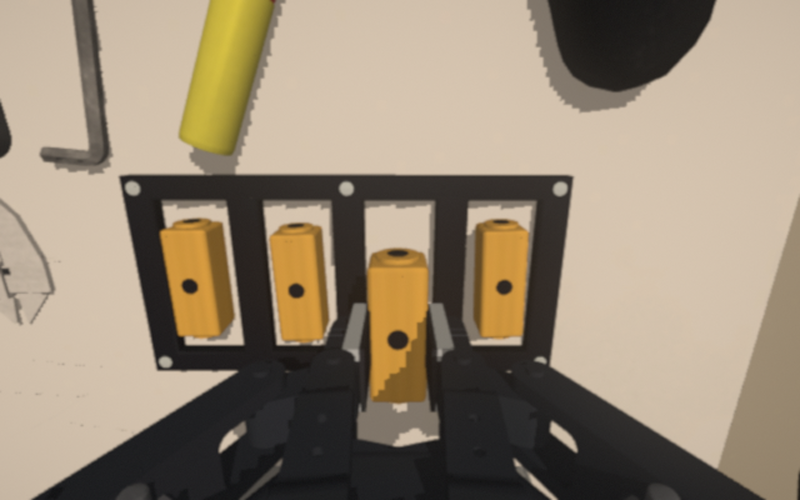

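>>> {"method": "servo_tool", "body": {
  "increments": [
    {"dx":0,"dy":0,"dz":-1.5,"ax":0,"ay":0,"az":0,"claw":1},
    {"dx":0,"dy":0,"dz":-3,"ax":0,"ay":0,"az":0,"claw":1},
    {"dx":0,"dy":0,"dz":-4.2,"ax":0,"ay":0,"az":0,"claw":1},
    {"dx":0,"dy":0,"dz":-4.9,"ax":0,"ay":0,"az":0,"claw":1},
    {"dx":0,"dy":0,"dz":-4.9,"ax":0,"ay":0,"az":0,"claw":1},
    {"dx":0,"dy":0,"dz":-4.9,"ax":0,"ay":0,"az":0,"claw":1},
    {"dx":0,"dy":0,"dz":-4.9,"ax":0,"ay":0,"az":0,"claw":0.1},
    {"dx":0,"dy":0,"dz":-4.9,"ax":0,"ay":0,"az":0,"claw":0.1}
  ]
}}

```text
clock: 12.73
eef_pos: [649.9, -192.3, 10.8]
tool_rot: [-1.571, -0.0, -3.129]
force: [-0.1, -0.3, -0.1]
width: 38.3
```

>>> {"method": "servo_tool", "body": {
  "increments": [
    {"dx":0,"dy":0,"dz":0,"ax":0,"ay":0,"az":0,"claw":0.1},
    {"dx":0,"dy":0,"dz":0,"ax":0,"ay":0,"az":0,"claw":0.1},
    {"dx":0,"dy":0,"dz":2,"ax":0,"ay":0,"az":0,"claw":0.1},
    {"dx":0,"dy":0,"dz":5,"ax":0,"ay":0,"az":0,"claw":0.1},
    {"dx":0,"dy":0,"dz":8,"ax":0,"ay":0,"az":0,"claw":0},
    {"dx":0,"dy":0,"dz":11,"ax":0,"ay":0,"az":0,"claw":0},
    {"dx":0,"dy":0,"dz":13,"ax":0,"ay":0,"az":0,"claw":0},
    {"dx":0,"dy":0,"dz":13,"ax":0,"ay":0,"az":0,"claw":0}
  ]
}}

```text
clock: 13.4
eef_pos: [653.0, -193.9, 146.8]
tool_rot: [-1.568, 0.009, -3.129]
force: [-0.3, -0.7, 0.6]
width: 42.7
```

```bash
python3 - <<'E'
from h import *
s=read_state();print(s["eef_pos"],s["tool_rot"],s["width"],s["clock"])
d=get_image("wrist"); save(d,"w9.png",None,1.25)
d=get_image("top"); save(d,"t9.png",(130,140,450,300),2.5)
E
```

```text
[ 653.01951011 -193.88544439  146.78652999] [-1.56769641  0.00873027 -3.12880532] 42.719783292094476 13.4
```

View pics/w9.png

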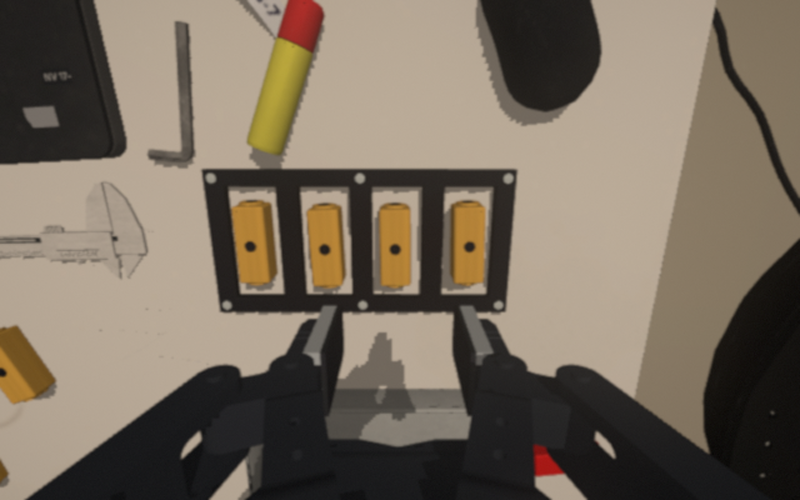

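View pics/t9.png

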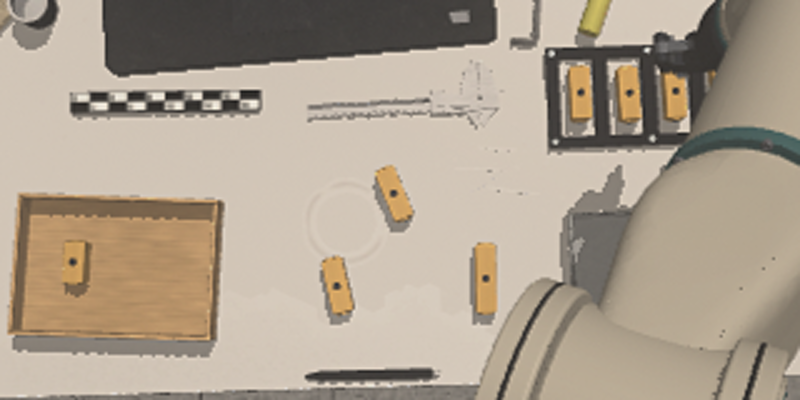

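>>> {"method": "servo_tool", "body": {
  "increments": [
    {"dx":-1.2,"dy":3.5,"dz":0,"ax":0,"ay":0,"az":0.05,"claw":0},
    {"dx":-2.5,"dy":7.4,"dz":0,"ax":0,"ay":0,"az":0.1,"claw":0},
    {"dx":-3.8,"dy":11.3,"dz":0,"ax":0,"ay":0,"az":0.18,"claw":0},
    {"dx":-5.1,"dy":15.2,"dz":0,"ax":0,"ay":0,"az":0.26,"claw":0},
    {"dx":-6.4,"dy":19.1,"dz":0,"ax":0,"ay":0,"az":0.34,"claw":0},
    {"dx":-7.7,"dy":23,"dz":0,"ax":0,"ay":0,"az":0.346,"claw":0},
    {"dx":-9,"dy":26.9,"dz":0,"ax":0,"ay":0,"az":0.346,"claw":0},
    {"dx":-10.1,"dy":30,"dz":-2,"ax":0,"ay":0,"az":0.346,"claw":0}
  ]
}}

```text
clock: 14.17
eef_pos: [549.1, 111.4, 122.4]
tool_rot: [-1.572, 0.004, -2.781]
force: [1.4, -0.0, 0.1]
width: 42.6
```

>>> {"method": "servo_tool", "body": {
  "increments": [
    {"dx":0,"dy":0,"dz":-2,"ax":0,"ay":0,"az":0,"claw":0},
    {"dx":0,"dy":0,"dz":-4,"ax":0,"ay":0,"az":0,"claw":0},
    {"dx":0,"dy":0,"dz":-5,"ax":0,"ay":0,"az":0,"claw":0},
    {"dx":0,"dy":0,"dz":-5,"ax":0,"ay":0,"az":0,"claw":0},
    {"dx":0,"dy":0,"dz":-5,"ax":0,"ay":0,"az":0,"claw":0},
    {"dx":0,"dy":0,"dz":-5,"ax":0,"ay":0,"az":0,"claw":0}
  ]
}}

```text
clock: 14.67
eef_pos: [549.6, 106.9, 71.7]
tool_rot: [-1.57, 0.001, -2.784]
force: [-0.1, -1.2, 0.1]
width: 42.8
```

```bash
python3 - <<'E'
from h import *
s=read_state();print(s["eef_pos"],s["tool_rot"],s["width"],s["clock"])
d=get_image("wrist"); save(d,"w10.png",None,1.25)
E
```

```text
[549.6174963  106.87958534  71.74665935] [-1.57030410e+00  6.56377333e-04 -2.78411899e+00] 42.799045498672605 14.6667
```

View pics/w10.png

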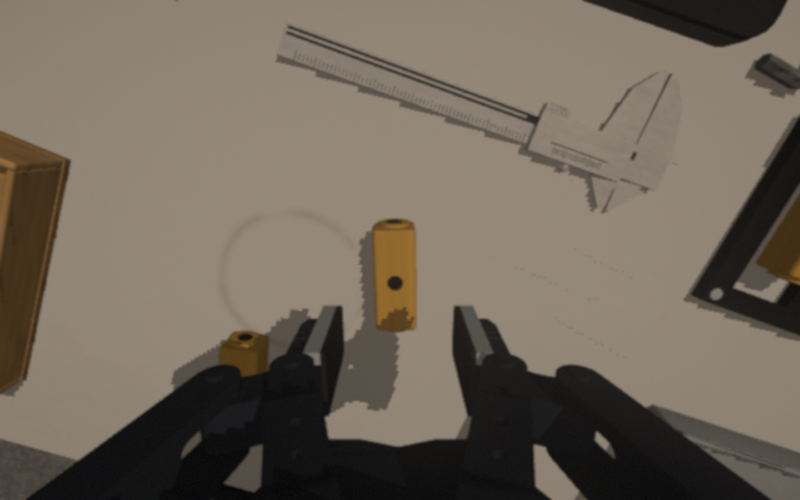

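>>> {"method": "servo_tool", "body": {
  "increments": [
    {"dx":0,"dy":0,"dz":-2,"ax":0,"ay":0,"az":0,"claw":0},
    {"dx":0,"dy":0,"dz":-4,"ax":0,"ay":0,"az":0,"claw":0},
    {"dx":0,"dy":0,"dz":-5.5,"ax":0,"ay":0,"az":0,"claw":0},
    {"dx":0,"dy":0,"dz":-6.3,"ax":0,"ay":0,"az":0,"claw":0},
    {"dx":0,"dy":0,"dz":-6.3,"ax":0,"ay":0,"az":0,"claw":0},
    {"dx":0,"dy":0,"dz":-6.3,"ax":0,"ay":0,"az":0,"claw":1},
    {"dx":0,"dy":0,"dz":-6.3,"ax":0,"ay":0,"az":0,"claw":1},
    {"dx":0,"dy":0,"dz":-6.3,"ax":0,"ay":0,"az":0,"claw":1}
  ]
}}

```text
clock: 15.38
eef_pos: [550.0, 107.7, 9.6]
tool_rot: [-1.57, 0.002, -2.783]
force: [1.4, 0.7, 2.7]
width: 20.2
```

>>> {"method": "servo_tool", "body": {
  "increments": [
    {"dx":0,"dy":0,"dz":0,"ax":0,"ay":0,"az":0,"claw":1},
    {"dx":0,"dy":0,"dz":0,"ax":0,"ay":0,"az":0,"claw":1},
    {"dx":0,"dy":0,"dz":0,"ax":0,"ay":0,"az":0,"claw":1},
    {"dx":0,"dy":0,"dz":3,"ax":0,"ay":0,"az":0,"claw":1},
    {"dx":0,"dy":0,"dz":6,"ax":0,"ay":0,"az":0,"claw":1},
    {"dx":0,"dy":0,"dz":9,"ax":0,"ay":0,"az":0,"claw":1},
    {"dx":0,"dy":0,"dz":12,"ax":0,"ay":0,"az":0,"claw":1},
    {"dx":0,"dy":0,"dz":12,"ax":0,"ay":0,"az":0,"claw":1}
  ]
}}

```text
clock: 16.05
eef_pos: [552.7, 108.0, 133.9]
tool_rot: [-1.569, 0.01, -2.783]
force: [1.6, 0.0, -0.1]
width: 20.2
```

>>> {"method": "servo_tool", "body": {
  "increments": [
    {"dx":-1,"dy":-3.5,"dz":0,"ax":0,"ay":0,"az":-0.05,"claw":1},
    {"dx":-2.2,"dy":-7.4,"dz":0,"ax":0,"ay":0,"az":-0.1,"claw":1},
    {"dx":-3.4,"dy":-11.3,"dz":0,"ax":0,"ay":0,"az":-0.18,"claw":1},
    {"dx":-4.6,"dy":-15.2,"dz":0,"ax":0,"ay":0,"az":-0.26,"claw":1},
    {"dx":-5.8,"dy":-19.1,"dz":0,"ax":0,"ay":0,"az":-0.34,"claw":1},
    {"dx":-7,"dy":-23,"dz":0,"ax":0,"ay":0,"az":-0.346,"claw":1},
    {"dx":-8.2,"dy":-26.9,"dz":0,"ax":0,"ay":0,"az":-0.346,"claw":1},
    {"dx":-9.2,"dy":-30,"dz":0,"ax":0,"ay":0,"az":-0.346,"claw":1}
  ]
}}

```text
clock: 16.72
eef_pos: [455.5, -195.4, 128.3]
tool_rot: [-1.569, -0.0, -3.131]
force: [0.4, -0.6, -0.4]
width: 20.2
```

>>> {"method": "servo_tool", "body": {
  "increments": [
    {"dx":-0.4,"dy":-2.5,"dz":0,"ax":0,"ay":0,"az":0,"claw":1},
    {"dx":-0.4,"dy":-2.5,"dz":-2,"ax":0,"ay":0,"az":0,"claw":1},
    {"dx":-0.4,"dy":-2.5,"dz":-4,"ax":0,"ay":0,"az":0,"claw":1},
    {"dx":-0.4,"dy":-2.5,"dz":-6,"ax":0,"ay":0,"az":0,"claw":1},
    {"dx":-0.4,"dy":-2.5,"dz":-6,"ax":0,"ay":0,"az":0,"claw":1},
    {"dx":-0.4,"dy":-2.5,"dz":-6,"ax":0,"ay":0,"az":0,"claw":1}
  ]
}}

```text
clock: 17.22
eef_pos: [452.2, -217.0, 67.7]
tool_rot: [-1.572, -0.002, -3.129]
force: [-0.2, 0.0, -1.4]
width: 20.0
```

```bash
python3 - <<'E'
from h import *
s=read_state();print(s["eef_pos"],s["tool_rot"],s["width"],s["clock"])
d=get_image("wrist"); save(d,"w11.png",None,1.25)
E
```

```text
[ 452.16399728 -216.96934882   67.67754294] [-1.57195141e+00 -2.17027942e-03 -3.12907762e+00] 19.99577872152647 17.2167
```

View pics/w11.png

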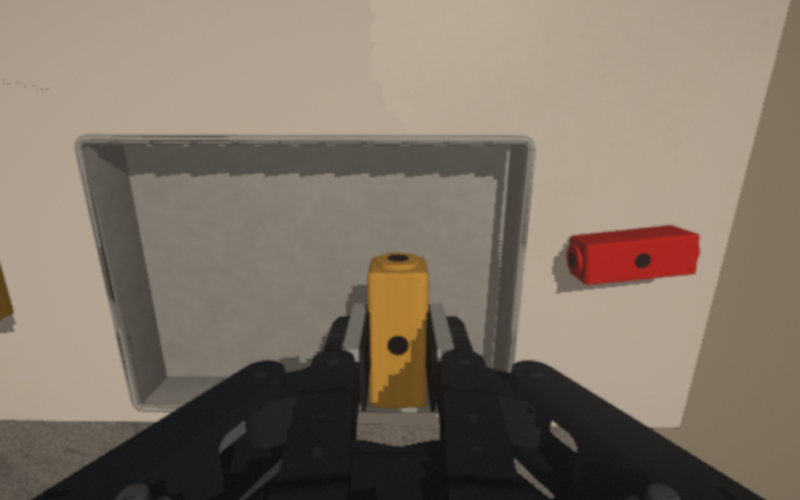

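>>> {"method": "servo_tool", "body": {
  "increments": [
    {"dx":0,"dy":0,"dz":-2,"ax":0,"ay":0,"az":0,"claw":1},
    {"dx":0,"dy":0,"dz":-4,"ax":0,"ay":0,"az":0,"claw":1},
    {"dx":0,"dy":0,"dz":-5,"ax":0,"ay":0,"az":0,"claw":1},
    {"dx":0,"dy":0,"dz":-5.6,"ax":0,"ay":0,"az":0,"claw":1},
    {"dx":0,"dy":0,"dz":-5.6,"ax":0,"ay":0,"az":0,"claw":1},
    {"dx":0,"dy":0,"dz":-5.6,"ax":0,"ay":0,"az":0,"claw":1},
    {"dx":0,"dy":0,"dz":-5.6,"ax":0,"ay":0,"az":0,"claw":0},
    {"dx":0,"dy":0,"dz":-5.6,"ax":0,"ay":0,"az":0,"claw":0}
  ]
}}

```text
clock: 17.93
eef_pos: [453.6, -217.6, 13.1]
tool_rot: [-1.57, 0.001, -3.129]
force: [0.4, -0.2, -0.4]
width: 42.1
```

>>> {"method": "servo_tool", "body": {
  "increments": [
    {"dx":0,"dy":0,"dz":0,"ax":0,"ay":0,"az":0,"claw":0},
    {"dx":0,"dy":0,"dz":0,"ax":0,"ay":0,"az":0,"claw":0},
    {"dx":0,"dy":0,"dz":3,"ax":0,"ay":0,"az":0,"claw":0},
    {"dx":0,"dy":0,"dz":6,"ax":0,"ay":0,"az":0,"claw":0},
    {"dx":0,"dy":0,"dz":9,"ax":0,"ay":0,"az":0,"claw":0},
    {"dx":0,"dy":0,"dz":12,"ax":0,"ay":0,"az":0,"claw":0},
    {"dx":0,"dy":0,"dz":14,"ax":0,"ay":0,"az":0,"claw":0},
    {"dx":0,"dy":0,"dz":14,"ax":0,"ay":0,"az":0,"claw":0}
  ]
}}

```text
clock: 18.6
eef_pos: [455.3, -218.7, 156.2]
tool_rot: [-1.568, 0.007, -3.129]
force: [0.1, -0.1, -0.2]
width: 42.9
```

```bash
python3 - <<'E'
from h import *
s=read_state();print(s["eef_pos"],s["tool_rot"],s["width"],s["clock"])
d=get_image("wrist"); save(d,"w12.png",None,1)
d=get_image("top"); save(d,"t12.png",(130,140,450,300),2.5)
E
```

```text
[ 455.26400073 -218.67033672  156.23597607] [-1.56772016  0.00706183 -3.12885637] 42.85066700859818 18.6
```

View pics/w12.png

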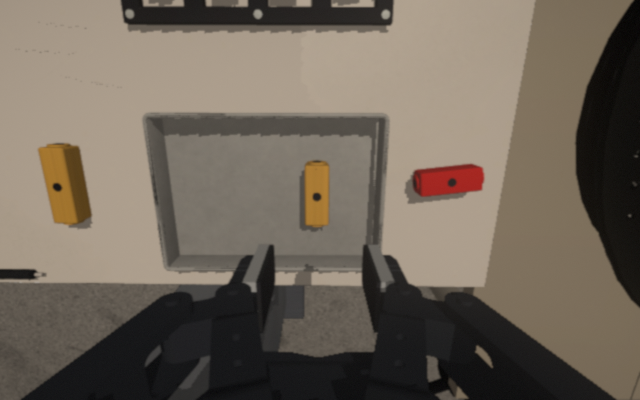

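View pics/t12.png

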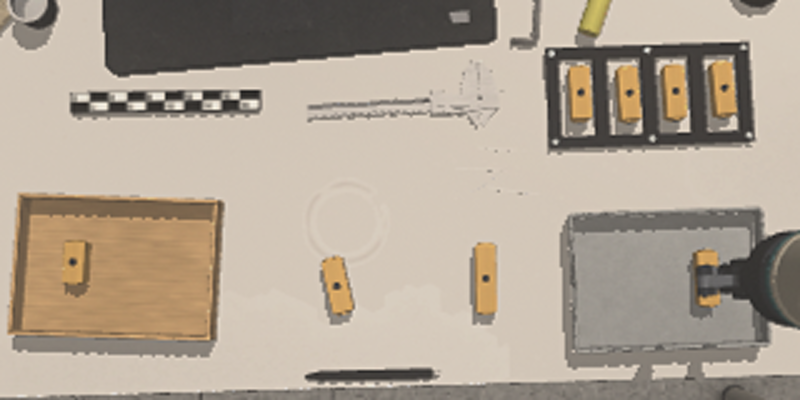

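>>> {"method": "servo_tool", "body": {
  "increments": [
    {"dx":0.5,"dy":3.5,"dz":0,"ax":0,"ay":0,"az":-0.03,"claw":0},
    {"dx":0.5,"dy":7.5,"dz":0,"ax":0,"ay":0,"az":-0.03,"claw":0},
    {"dx":0.5,"dy":11.5,"dz":0,"ax":0,"ay":0,"az":-0.03,"claw":0},
    {"dx":0.5,"dy":15.5,"dz":0,"ax":0,"ay":0,"az":-0.03,"claw":0},
    {"dx":0.5,"dy":19.5,"dz":0,"ax":0,"ay":0,"az":-0.03,"claw":0},
    {"dx":0.5,"dy":23.1,"dz":0,"ax":0,"ay":0,"az":-0.03,"claw":0},
    {"dx":0.5,"dy":23.1,"dz":-3,"ax":0,"ay":0,"az":-0.03,"claw":0},
    {"dx":0.5,"dy":23.1,"dz":-6,"ax":0,"ay":0,"az":-0.03,"claw":0}
  ]
}}

```text
clock: 19.37
eef_pos: [458.2, 18.4, 91.1]
tool_rot: [-1.572, 0.001, 3.134]
force: [0.4, -0.4, -0.0]
width: 42.8
```

>>> {"method": "servo_tool", "body": {
  "increments": [
    {"dx":0,"dy":0,"dz":-2,"ax":0,"ay":0,"az":0,"claw":0},
    {"dx":0,"dy":0,"dz":-2,"ax":0,"ay":0,"az":0,"claw":0},
    {"dx":0,"dy":0,"dz":-2,"ax":0,"ay":0,"az":0,"claw":0},
    {"dx":0,"dy":0,"dz":-2,"ax":0,"ay":0,"az":0,"claw":0}
  ]
}}

```text
clock: 19.7
eef_pos: [458.0, 13.0, 72.5]
tool_rot: [-1.57, -0.0, 3.123]
force: [-0.0, 0.2, 1.5]
width: 42.9
```

```bash
python3 - <<'E'
from h import *
s=read_state();print(s["eef_pos"],s["tool_rot"],s["width"],s["clock"])
d=get_image("wrist"); save(d,"w13.png",None,1)
E
```

```text
[457.98391876  13.02820883  72.46195749] [-1.57040236e+00 -3.80985202e-04  3.12321383e+00] 42.87252104837856 19.7
```

View pics/w13.png

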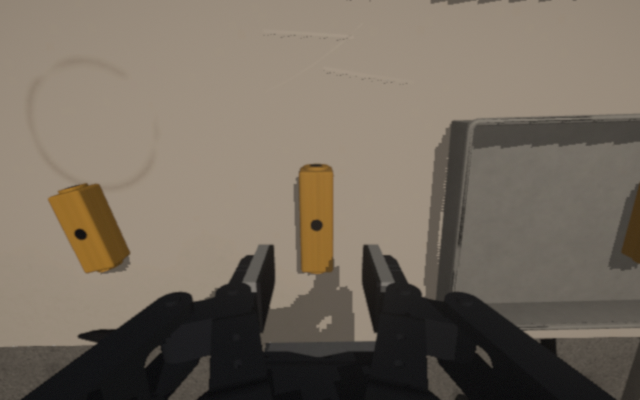

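Aligned: pillar centred at (316,225) between the pads. Grasp.

>>> {"method": "servo_tool", "body": {
  "increments": [
    {"dx":0,"dy":0,"dz":-2,"ax":0,"ay":0,"az":0,"claw":0},
    {"dx":0,"dy":0,"dz":-4,"ax":0,"ay":0,"az":0,"claw":0},
    {"dx":0,"dy":0,"dz":-5.5,"ax":0,"ay":0,"az":0,"claw":0},
    {"dx":0,"dy":0,"dz":-6.4,"ax":0,"ay":0,"az":0,"claw":0},
    {"dx":0,"dy":0,"dz":-6.4,"ax":0,"ay":0,"az":0,"claw":0},
    {"dx":0,"dy":0,"dz":-6.4,"ax":0,"ay":0,"az":0,"claw":1},
    {"dx":0,"dy":0,"dz":-6.4,"ax":0,"ay":0,"az":0,"claw":1},
    {"dx":0,"dy":0,"dz":-6.4,"ax":0,"ay":0,"az":0,"claw":1}
  ]
}}

```text
clock: 20.42
eef_pos: [458.8, 13.5, 9.6]
tool_rot: [-1.571, 0.002, 3.124]
force: [-1.3, -0.6, 3.9]
width: 20.7
```

>>> {"method": "servo_tool", "body": {
  "increments": [
    {"dx":0,"dy":0,"dz":0,"ax":0,"ay":0,"az":0,"claw":1},
    {"dx":0,"dy":0,"dz":0,"ax":0,"ay":0,"az":0,"claw":1},
    {"dx":0,"dy":0,"dz":0,"ax":0,"ay":0,"az":0,"claw":1},
    {"dx":0,"dy":0,"dz":3,"ax":0,"ay":0,"az":0,"claw":1},
    {"dx":0,"dy":0,"dz":6,"ax":0,"ay":0,"az":0,"claw":1},
    {"dx":0,"dy":0,"dz":9,"ax":0,"ay":0,"az":0,"claw":1},
    {"dx":0,"dy":0,"dz":12,"ax":0,"ay":0,"az":0,"claw":1},
    {"dx":0,"dy":0,"dz":12,"ax":0,"ay":0,"az":0,"claw":1}
  ]
}}

```text
clock: 21.08
eef_pos: [460.8, 13.3, 133.1]
tool_rot: [-1.571, 0.008, 3.124]
force: [0.1, -1.1, -1.3]
width: 20.4
```

>>> {"method": "servo_tool", "body": {
  "increments": [
    {"dx":0.2,"dy":3.5,"dz":0,"ax":0,"ay":0,"az":-0.04,"claw":1},
    {"dx":0.4,"dy":7.5,"dz":0,"ax":0,"ay":0,"az":-0.04,"claw":1},
    {"dx":0.6,"dy":11.5,"dz":0,"ax":0,"ay":0,"az":-0.04,"claw":1},
    {"dx":0.8,"dy":15.5,"dz":0,"ax":0,"ay":0,"az":-0.04,"claw":1},
    {"dx":1,"dy":19.5,"dz":0,"ax":0,"ay":0,"az":-0.04,"claw":1},
    {"dx":1.2,"dy":23.5,"dz":0,"ax":0,"ay":0,"az":-0.04,"claw":1},
    {"dx":1.5,"dy":27.5,"dz":0,"ax":0,"ay":0,"az":-0.04,"claw":1},
    {"dx":1.9,"dy":31,"dz":0,"ax":0,"ay":0,"az":-0.04,"claw":1}
  ]
}}

```text
clock: 21.75
eef_pos: [475.8, 326.9, 128.3]
tool_rot: [-1.571, -0.001, 3.087]
force: [0.9, 0.1, -0.0]
width: 20.5
```

>>> {"method": "servo_tool", "body": {
  "increments": [
    {"dx":0,"dy":2.6,"dz":0,"ax":0,"ay":0,"az":0,"claw":1},
    {"dx":0,"dy":2.6,"dz":-2,"ax":0,"ay":0,"az":0,"claw":1},
    {"dx":0,"dy":2.6,"dz":-4,"ax":0,"ay":0,"az":0,"claw":1},
    {"dx":0,"dy":2.6,"dz":-6,"ax":0,"ay":0,"az":0,"claw":1},
    {"dx":0,"dy":2.6,"dz":-6,"ax":0,"ay":0,"az":0,"claw":1},
    {"dx":0,"dy":2.6,"dz":-6,"ax":0,"ay":0,"az":0,"claw":1}
  ]
}}

```text
clock: 22.25
eef_pos: [476.2, 349.1, 67.8]
tool_rot: [-1.569, -0.002, 3.084]
force: [0.9, -0.4, -0.7]
width: 20.4
```

```bash
python3 - <<'E'
from h import *
s=read_state();print(s["eef_pos"],s["tool_rot"],s["width"],s["clock"])
d=get_image("wrist"); save(d,"w14.png",None,1)
E
```

```text
[476.2400898  349.1043318   67.78860628] [-1.56935007e+00 -1.82178620e-03  3.08397380e+00] 20.37618417424091 22.25
```

View pics/w14.png

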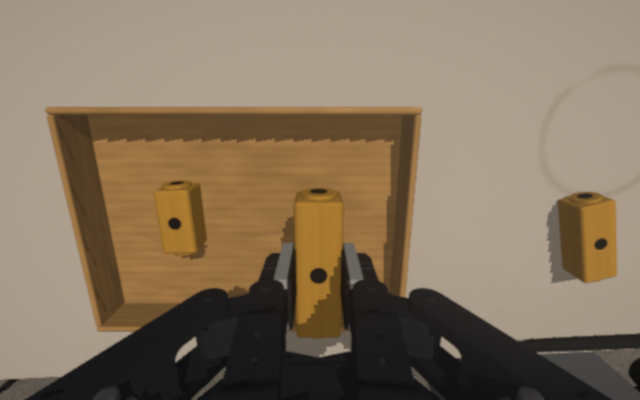

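>>> {"method": "servo_tool", "body": {
  "increments": [
    {"dx":0,"dy":0,"dz":-2,"ax":0,"ay":0,"az":0,"claw":1},
    {"dx":0,"dy":0,"dz":-4,"ax":0,"ay":0,"az":0,"claw":1},
    {"dx":0,"dy":0,"dz":-5,"ax":0,"ay":0,"az":0,"claw":1},
    {"dx":0,"dy":0,"dz":-5.4,"ax":0,"ay":0,"az":0,"claw":1},
    {"dx":0,"dy":0,"dz":-5.4,"ax":0,"ay":0,"az":0,"claw":1},
    {"dx":0,"dy":0,"dz":-5.4,"ax":0,"ay":0,"az":0,"claw":1},
    {"dx":0,"dy":0,"dz":-5.4,"ax":0,"ay":0,"az":0,"claw":0},
    {"dx":0,"dy":0,"dz":-5.4,"ax":0,"ay":0,"az":0,"claw":0}
  ]
}}

```text
clock: 22.97
eef_pos: [477.7, 350.0, 15.4]
tool_rot: [-1.572, 0.002, 3.084]
force: [0.7, -0.4, 0.4]
width: 42.4
```

>>> {"method": "servo_tool", "body": {
  "increments": [
    {"dx":0,"dy":0,"dz":0,"ax":0,"ay":0,"az":0,"claw":0},
    {"dx":0,"dy":0,"dz":0,"ax":0,"ay":0,"az":0,"claw":0},
    {"dx":0,"dy":0,"dz":3,"ax":0,"ay":0,"az":0,"claw":0},
    {"dx":0,"dy":0,"dz":6,"ax":0,"ay":0,"az":0,"claw":0},
    {"dx":0,"dy":0,"dz":9,"ax":0,"ay":0,"az":0,"claw":0},
    {"dx":0,"dy":0,"dz":12,"ax":0,"ay":0,"az":0,"claw":0},
    {"dx":0,"dy":0,"dz":14,"ax":0,"ay":0,"az":0,"claw":0},
    {"dx":0,"dy":0,"dz":14,"ax":0,"ay":0,"az":0,"claw":0}
  ]
}}

```text
clock: 23.63
eef_pos: [479.7, 350.7, 159.0]
tool_rot: [-1.576, 0.006, 3.084]
force: [1.3, -1.3, 0.2]
width: 42.8
```

```bash
python3 - <<'E'
from h import *
s=read_state();print(s["eef_pos"],s["tool_rot"],s["width"],s["clock"])
d=get_image("wrist"); save(d,"w15.png",None,1)
d=get_image("top"); save(d,"t15.png",(130,140,450,300),2.5)
E
```

```text
[479.71221192 350.70121614 158.95518315] [-1.57569068  0.00641314  3.0842339 ] 42.77028668215422 23.6333
```

View pics/w15.png

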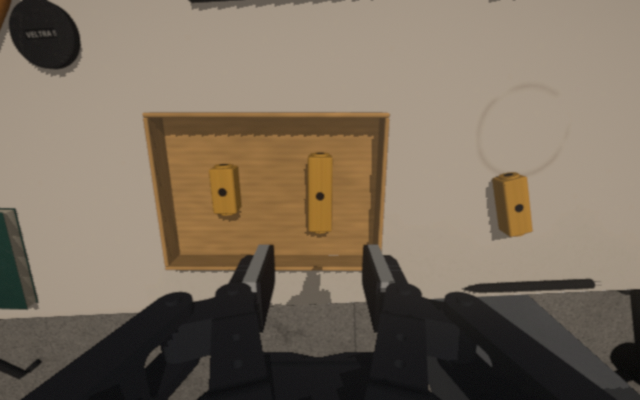

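View pics/t15.png

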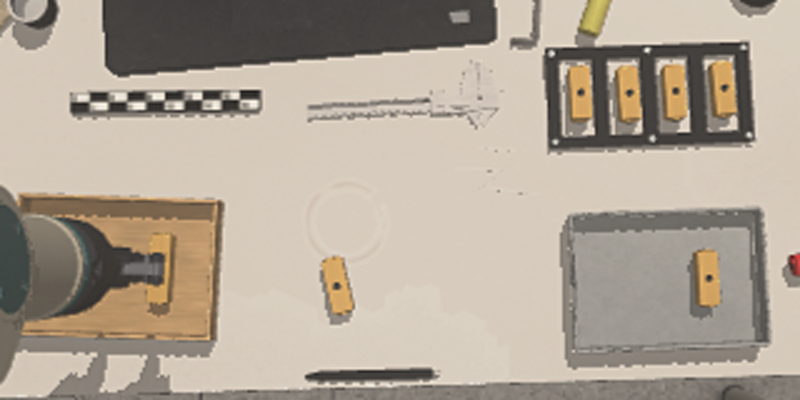

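>>> {"method": "servo_tool", "body": {
  "increments": [
    {"dx":-0.4,"dy":-3.5,"dz":0,"ax":0,"ay":0,"az":0.05,"claw":0},
    {"dx":-1,"dy":-7.5,"dz":0,"ax":0,"ay":0,"az":0.12,"claw":0},
    {"dx":-1.5,"dy":-11.5,"dz":0,"ax":0,"ay":0,"az":0.2,"claw":0},
    {"dx":-2,"dy":-15.5,"dz":0,"ax":0,"ay":0,"az":0.27,"claw":0},
    {"dx":-2.2,"dy":-18.1,"dz":-1,"ax":0,"ay":0,"az":0.27,"claw":0},
    {"dx":-2.2,"dy":-18.1,"dz":-4,"ax":0,"ay":0,"az":0.27,"claw":0},
    {"dx":-2.2,"dy":-18.1,"dz":-7,"ax":0,"ay":0,"az":0.27,"claw":0},
    {"dx":-2.2,"dy":-18.1,"dz":-8.2,"ax":0,"ay":0,"az":0.27,"claw":0}
  ]
}}

```text
clock: 24.4
eef_pos: [452.3, 167.4, 68.9]
tool_rot: [-1.57, -0.006, -2.93]
force: [-0.1, 0.8, 0.0]
width: 42.8
```

>>> {"method": "servo_tool", "body": {
  "increments": [
    {"dx":0,"dy":0,"dz":0,"ax":0,"ay":0,"az":0,"claw":0},
    {"dx":0,"dy":0,"dz":0,"ax":0,"ay":0,"az":0,"claw":0},
    {"dx":0,"dy":0,"dz":0,"ax":0,"ay":0,"az":0,"claw":0}
  ]
}}

```text
clock: 24.65
eef_pos: [455.2, 168.6, 72.5]
tool_rot: [-1.57, 0.0, -2.929]
force: [0.0, 0.4, -0.0]
width: 42.8
```

```bash
python3 - <<'E'
from h import *
s=read_state();print(s["eef_pos"],s["tool_rot"],s["width"],s["clock"])
d=get_image("wrist"); save(d,"w16.png",None,1)
E
```

```text
[455.16912035 168.55215738  72.47115216] [-1.57044593e+00  3.07767753e-05 -2.92883987e+00] 42.76375276261775 24.65
```

View pics/w16.png

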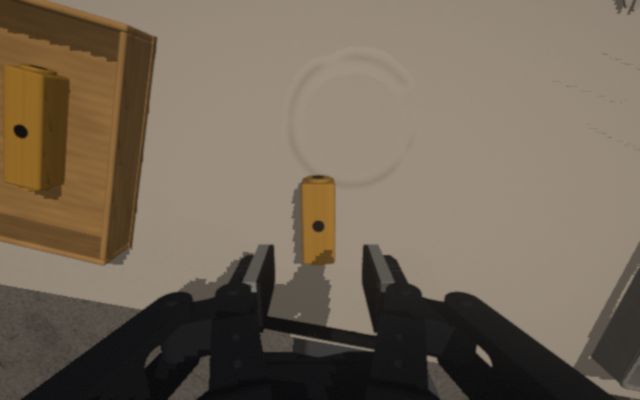

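Aligned: dot at (318,226) midway between the pads. Grasp.

>>> {"method": "servo_tool", "body": {
  "increments": [
    {"dx":0,"dy":0,"dz":-2,"ax":0,"ay":0,"az":0,"claw":0},
    {"dx":0,"dy":0,"dz":-4,"ax":0,"ay":0,"az":0,"claw":0},
    {"dx":0,"dy":0,"dz":-5.5,"ax":0,"ay":0,"az":0,"claw":0},
    {"dx":0,"dy":0,"dz":-6.4,"ax":0,"ay":0,"az":0,"claw":0},
    {"dx":0,"dy":0,"dz":-6.4,"ax":0,"ay":0,"az":0,"claw":0},
    {"dx":0,"dy":0,"dz":-6.4,"ax":0,"ay":0,"az":0,"claw":1},
    {"dx":0,"dy":0,"dz":-6.4,"ax":0,"ay":0,"az":0,"claw":1},
    {"dx":0,"dy":0,"dz":-6.4,"ax":0,"ay":0,"az":0,"claw":1}
  ]
}}

```text
clock: 25.37
eef_pos: [455.8, 168.8, 9.4]
tool_rot: [-1.571, 0.002, -2.929]
force: [-0.4, -1.2, 3.4]
width: 20.5
```

>>> {"method": "servo_tool", "body": {
  "increments": [
    {"dx":0,"dy":0,"dz":0,"ax":0,"ay":0,"az":0,"claw":1},
    {"dx":0,"dy":0,"dz":0,"ax":0,"ay":0,"az":0,"claw":1},
    {"dx":0,"dy":0,"dz":0,"ax":0,"ay":0,"az":0,"claw":1},
    {"dx":0,"dy":0,"dz":3,"ax":0,"ay":0,"az":0,"claw":1},
    {"dx":0,"dy":0,"dz":6,"ax":0,"ay":0,"az":0,"claw":1},
    {"dx":0,"dy":0,"dz":9,"ax":0,"ay":0,"az":0,"claw":1},
    {"dx":0,"dy":0,"dz":12,"ax":0,"ay":0,"az":0,"claw":1},
    {"dx":0,"dy":0,"dz":12,"ax":0,"ay":0,"az":0,"claw":1}
  ]
}}

```text
clock: 26.03
eef_pos: [458.0, 169.4, 133.1]
tool_rot: [-1.572, 0.009, -2.929]
force: [1.0, -0.2, -1.3]
width: 20.3
```

>>> {"method": "servo_tool", "body": {
  "increments": [
    {"dx":0,"dy":-3.5,"dz":0,"ax":0,"ay":0,"az":-0.05,"claw":1},
    {"dx":0,"dy":-7.4,"dz":0,"ax":0,"ay":0,"az":-0.1,"claw":1},
    {"dx":0,"dy":-11.3,"dz":0,"ax":0,"ay":0,"az":-0.15,"claw":1},
    {"dx":0,"dy":-15.2,"dz":0,"ax":0,"ay":0,"az":-0.2,"claw":1},
    {"dx":-0.2,"dy":-19.1,"dz":0,"ax":0,"ay":0,"az":-0.2,"claw":1},
    {"dx":-0.2,"dy":-23,"dz":0,"ax":0,"ay":0,"az":-0.2,"claw":1},
    {"dx":-0.2,"dy":-26.9,"dz":0,"ax":0,"ay":0,"az":-0.2,"claw":1},
    {"dx":-0.2,"dy":-29.9,"dz":0,"ax":0,"ay":0,"az":-0.2,"claw":1}
  ]
}}

```text
clock: 26.7
eef_pos: [452.6, -133.7, 128.5]
tool_rot: [-1.569, 0.001, -3.131]
force: [1.2, 0.2, -0.6]
width: 19.9
```

>>> {"method": "servo_tool", "body": {
  "increments": [
    {"dx":0,"dy":0,"dz":0,"ax":0,"ay":0,"az":0,"claw":1},
    {"dx":0,"dy":0,"dz":-2,"ax":0,"ay":0,"az":0,"claw":1},
    {"dx":0,"dy":0,"dz":-4,"ax":0,"ay":0,"az":0,"claw":1},
    {"dx":0,"dy":0,"dz":-6,"ax":0,"ay":0,"az":0,"claw":1},
    {"dx":0,"dy":0,"dz":-6,"ax":0,"ay":0,"az":0,"claw":1},
    {"dx":0,"dy":0,"dz":-6,"ax":0,"ay":0,"az":0,"claw":1}
  ]
}}

```text
clock: 27.2
eef_pos: [452.2, -130.0, 67.8]
tool_rot: [-1.572, -0.002, -3.129]
force: [0.8, -0.4, -0.9]
width: 20.0
```

```bash
python3 - <<'E'
from h import *
s=read_state();print(s["eef_pos"],s["tool_rot"],s["width"],s["clock"])
d=get_image("wrist"); save(d,"w17.png",None,1)
E
```

```text
[ 452.21072722 -129.9820082    67.83096507] [-1.57160695e+00 -2.08546725e-03 -3.12913980e+00] 19.954963203611516 27.2
```

View pics/w17.png

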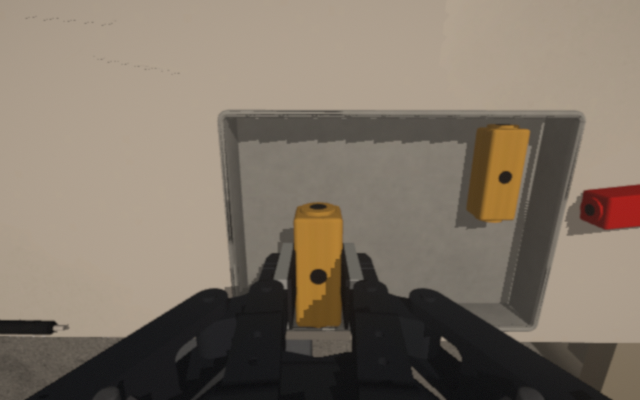

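>>> {"method": "servo_tool", "body": {
  "increments": [
    {"dx":0,"dy":0,"dz":-2,"ax":0,"ay":0,"az":0,"claw":1},
    {"dx":0,"dy":0,"dz":-4,"ax":0,"ay":0,"az":0,"claw":1},
    {"dx":0,"dy":0,"dz":-5,"ax":0,"ay":0,"az":0,"claw":1},
    {"dx":0,"dy":0,"dz":-5.6,"ax":0,"ay":0,"az":0,"claw":1},
    {"dx":0,"dy":0,"dz":-5.6,"ax":0,"ay":0,"az":0,"claw":1},
    {"dx":0,"dy":0,"dz":-5.6,"ax":0,"ay":0,"az":0,"claw":1},
    {"dx":0,"dy":0,"dz":-5.6,"ax":0,"ay":0,"az":0,"claw":0},
    {"dx":0,"dy":0,"dz":-5.6,"ax":0,"ay":0,"az":0,"claw":0}
  ]
}}

```text
clock: 27.92
eef_pos: [453.7, -130.5, 13.2]
tool_rot: [-1.57, 0.002, -3.129]
force: [0.7, 0.3, -0.3]
width: 42.4
```

>>> {"method": "servo_tool", "body": {
  "increments": [
    {"dx":0,"dy":0,"dz":0,"ax":0,"ay":0,"az":0,"claw":0},
    {"dx":0,"dy":0,"dz":0,"ax":0,"ay":0,"az":0,"claw":0},
    {"dx":0,"dy":0,"dz":3,"ax":0,"ay":0,"az":0,"claw":0},
    {"dx":0,"dy":0,"dz":6,"ax":0,"ay":0,"az":0,"claw":0},
    {"dx":0,"dy":0,"dz":9,"ax":0,"ay":0,"az":0,"claw":0},
    {"dx":0,"dy":0,"dz":12,"ax":0,"ay":0,"az":0,"claw":0},
    {"dx":0,"dy":0,"dz":16,"ax":0,"ay":0,"az":0,"claw":0},
    {"dx":0,"dy":0,"dz":18,"ax":0,"ay":0,"az":0,"claw":0}
  ]
}}

```text
clock: 28.58
eef_pos: [453.9, -131.1, 195.9]
tool_rot: [-1.57, 0.004, -3.129]
force: [1.1, 0.1, 0.3]
width: 42.9
```

>>> {"method": "servo_tool", "body": {
  "increments": [
    {"dx":0,"dy":0,"dz":0,"ax":0,"ay":0,"az":0,"claw":0},
    {"dx":0,"dy":0,"dz":0,"ax":0,"ay":0,"az":0,"claw":0},
    {"dx":0,"dy":0,"dz":0,"ax":0,"ay":0,"az":0,"claw":0},
    {"dx":0,"dy":0,"dz":0,"ax":0,"ay":0,"az":0,"claw":0}
  ]
}}

```text
clock: 28.92
eef_pos: [452.2, -129.9, 191.3]
tool_rot: [-1.572, -0.002, -3.129]
force: [0.5, 0.0, -1.3]
width: 42.6
```

```bash
python3 - <<'E'
from h import *
s=read_state();print(s["eef_pos"],s["tool_rot"],s["width"],s["clock"])
d=get_image("wrist"); save(d,"w18.png",None,1)
d=get_image("top"); save(d,"t18.png",(130,140,450,300),2.5)
E
```

```text
[ 452.19215066 -129.88241686  191.34924542] [-1.57150613e+00 -2.11405506e-03 -3.12877543e+00] 42.636024859064484 28.9167
```

View pics/w18.png

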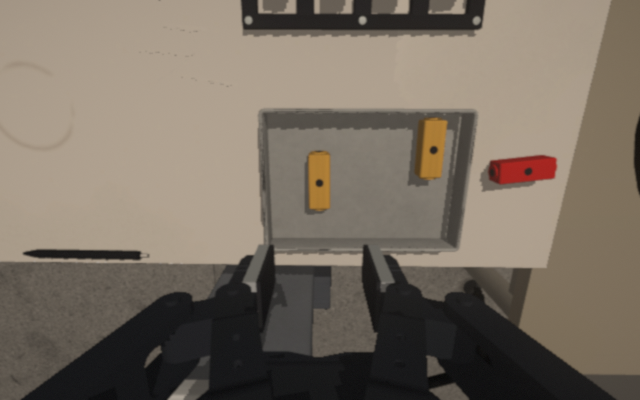

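View pics/t18.png

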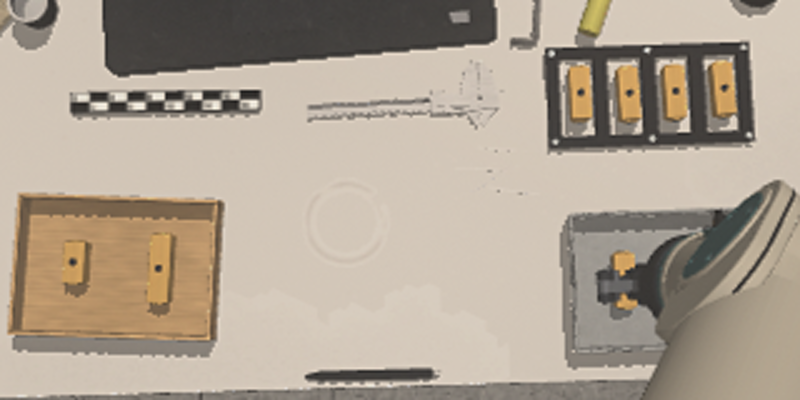

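```bash
python3 - <<'E'
from h import *
d=get_image("wrist"); save(d,"w19.png",(255,100,485,255),3)
print(ray(d,433,150,24),ray(d,319,183,24))
for p in [(262,111),(475,112)]: print(ray(d,*p,30))
E
```

```text
[ 486.28109535 -242.11209895   24.        ] [ 452.12604494 -132.14592292   24.        ]
[520.70513225 -78.9272161   30.        ]
[ 522.2291675  -274.46989931   30.        ]
```

View pics/w19.png

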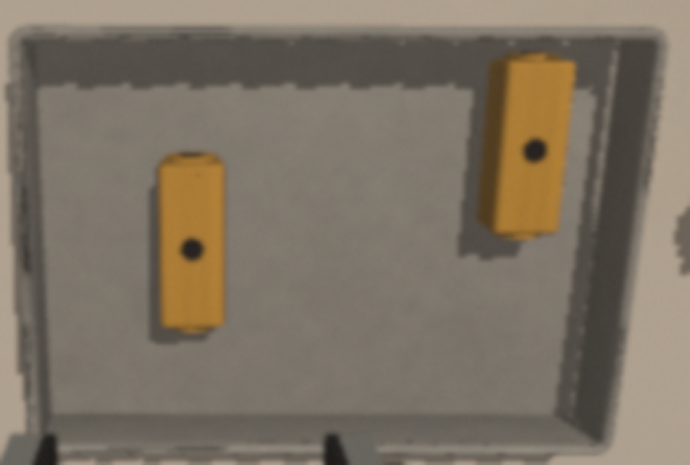

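>>> {"method": "servo_tool", "body": {
  "increments": [
    {"dx":0,"dy":4,"dz":1,"ax":0,"ay":0,"az":0,"claw":0},
    {"dx":0,"dy":8,"dz":2,"ax":0,"ay":0,"az":0,"claw":0},
    {"dx":0,"dy":12,"dz":3,"ax":0,"ay":0,"az":0,"claw":0},
    {"dx":0,"dy":16,"dz":3,"ax":0,"ay":0,"az":0,"claw":0},
    {"dx":0,"dy":18,"dz":3,"ax":0,"ay":0,"az":0,"claw":0},
    {"dx":0,"dy":18,"dz":3,"ax":0,"ay":0,"az":0,"claw":0},
    {"dx":0,"dy":18,"dz":3,"ax":0,"ay":0,"az":0,"claw":0},
    {"dx":0,"dy":18,"dz":3,"ax":0,"ay":0,"az":0,"claw":0}
  ]
}}

```text
clock: 29.73
eef_pos: [452.9, 48.5, 222.0]
tool_rot: [-1.57, -0.0, -3.13]
force: [0.1, -1.2, -0.1]
width: 42.6
```

```bash
python3 - <<'E'
from h import *
d=get_image("top"); save(d,"t20.png",(340,145,480,290),4); save(d,"t21.png",(130,140,450,300),2.5)
print(read_state()["clock"])
E
```

```text
29.7833
```

View pics/t20.png

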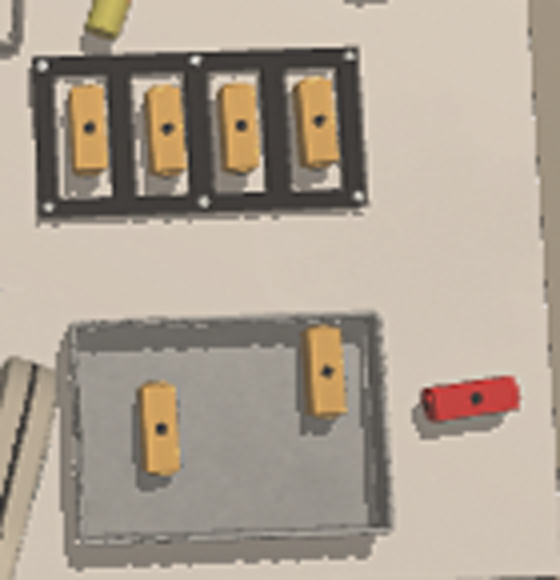

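View pics/t21.png

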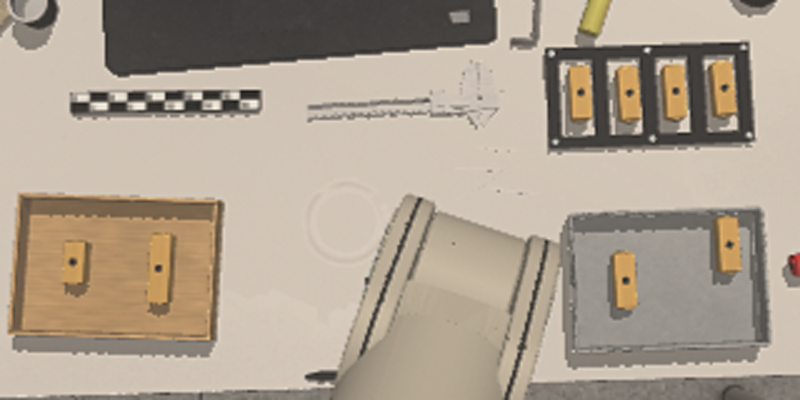

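All four windows hold a 60 mm pillar. Two 60 mm spares lie in the tray, the 46 and 74 mm pillars lie in the reject box, and the arm is clear.

```bash
python3 -c "
from cell import finish_job
print(finish_job())"
```

```text
the job is handed in; nothing more can be done
None
```

The job is done and handed in at about 30 s on the robot's clock.

- **Kit frame:** the wrong-length pillar was the 46 mm one, in window 1. I moved it to the reject box and put a 60 mm pillar from the stock in its place.
- **Rest of the stock:** the 74 mm pillar went into the reject box and the two other 60 mm pillars into the spares tray.

**Last checks:**
- The last top view shows a 60 mm pillar flat in each of the four windows, and the three correct pillars look where they were at the start.
- Both rejects and both spares lie flat in their containers, and nothing else on the desk looks moved. The arm hid most of the pen in that last picture.
- One spare was knocked about 40 mm aside inside the tray after I had placed it. In the wrist picture it still lies flat, about 33 mm and 69 mm from the tray's centre, which is inside the limits, so I left it.

**Disagreements:**
- The top and wrist cameras differed by about 2 mm sideways.
- The measured heights came out within about 4 mm of the text's values.
- Lengths read about 3–4 mm short on every pillar, but the 46, 60 and 74 mm ones were clearly distinct.

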